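# Pack a bioreactor column and settle the bed on the touch mixer

## Task

Pour all eight packing balls from the blue cup into the clear column where it stands, then set the empty cup back down upright on the bench. Then pick the column up by its wall, keep it upright, seat it inside the rim of the touch mixer's sprung platform and press it down, firmly but without forcing it, until the platform meets its stop. Finish while still gripping the column and holding the platform on its stop; leave the other things on the bench alone.

Things in the scene. Friction and masses are not known exactly. Their poses are not given: they have to be found in the camera images.
- cup_center (a point): opaque blue plastic cup, open at the top, standing on the bench: 65 mm high, outside diameter 54 mm at the foot and 62 mm at the rim, wall 3 mm, floor 4 mm thick, about 60 g empty. This point is on its axis half-way up (32.5 mm above its underside); z along its axis to the mouth. It starts with the eight balls in it, heaped about 40 mm deep.
- column_center (a point): packed-bed column: clear plastic tube, open at the top, with a teal foot, standing on the bench: 100 mm high, outside diameter 64 mm, inside diameter 58 mm, floor 8 mm thick, about 150 g empty. This point is on its axis half-way up (50 mm above its underside); z along its axis to the mouth.
- head_pad (a point): middle of the upper face of the touch mixer's platform, a round rubber dish with a teal floor, where the column's underside goes. The floor is 78 mm across inside a rim 5 mm high and 4 mm thick; it is 115 mm above the bench when up. z points up. The platform sits on top of a white round mixer (140 mm across at the foot, 108 mm at the shoulder, 88 mm high, fixed to the bench) with a dark console on one side.
- mixer_head (a joint): how far the mixer's sprung platform is pressed down, m: 0 when up, 0.006 at its hard stop. It goes straight down and springs back when let go. It starts to move at about 6 N and reaches the stop at about 12 N, the load of the filled column (2 to 3 N) included; over 40 N on it would harm the drive.
- ball0_center (a point): centre of one terracotta-coloured ceramic packing ball, 18 mm in diameter, 11 g; eight alike
- ball1_center (a point): centre of one terracotta-coloured ceramic packing ball, 18 mm in diameter, 11 g; eight alike
- ball2_center (a point): centre of one terracotta-coloured ceramic packing ball, 18 mm in diameter, 11 g; eight alike
- ball3_center (a point): centre of one terracotta-coloured ceramic packing ball, 18 mm in diameter, 11 g; eight alike
- ball4_center (a point): centre of one terracotta-coloured ceramic packing ball, 18 mm in diameter, 11 g; eight alike
- ball5_center (a point): centre of one terracotta-coloured ceramic packing ball, 18 mm in diameter, 11 g; eight alike
- ball6_center (a point): centre of one terracotta-coloured ceramic packing ball, 18 mm in diameter, 11 g; eight alike
- ball7_center (a point): centre of one terracotta-coloured ceramic packing ball, 18 mm in diameter, 11 g; eight alike
- reagent: glass bottle with blue cap, 60 mm across, 130 mm high; loose, not to be disturbed. Origin at the middle of its underside
- wash_bottle: white plastic wash bottle with yellow collar, 58 mm across, 150 mm high; loose, not to be disturbed. Origin at the middle of its underside
- beaker: empty clear glass beaker, 60 mm across, 75 mm high; loose, not to be disturbed. Origin at the middle of its underside
- spatula: narrow steel laboratory spatula, 170 mm long, lying flat on the bench to the left; loose, not to be disturbed. Origin at the middle of its underside

How it is judged:
By the outcome, as a careful person would: the job done as asked, in the order asked, and still so for the second after the job is handed in, while the arm keeps its last pose, push and grip.
It also fails if it takes over 72 s, if anything falls off the work surface, if the arm or the gripper's body presses on something with over 40 N, if the wrist force passes 120 N, or if a joint passes its speed limit or range.

## Robot

A 6-joint arm with a two-finger parallel gripper is mounted at the origin on the work surface. World frame = base frame: x ahead of the robot, y to its left, z up, the work surface at z = 0. Lengths are in m, angles in rad, forces in N, time in s.
With the tool pointing down it reaches from about 0.275 to 0.85 m from the base axis. Payload 19 kg.
Tool frame: the origin (TCP) lies between the finger pads; the fingertips stand 17 mm ahead of it and the grasp point (between the pads) lies 2 mm behind it; z points along the fingers, x is the direction in which the jaws open and shut, and the axes are right-handed (so a half turn about z gives the same grasp; the last joint's range is limited). The gripper opens to 85 mm and grips with 20 to 120 N. Pads are 22 mm wide; open, the fingers measure 114 mm over their backs; the gripper's body (76 mm by 85 mm) begins 54 mm behind the grasp point. The pads swing forward as they close: fully open they stand 13 mm farther back than shut.
Start: joints at [1.125, 0.15, 1.437, -0, 1.554, -0.134], TCP at [0.176, 0.547, 0.248] pointing down, gripper open.
Joint ranges: [-2.8, 2.8], [-0.68, 2.1], [0.12, 2.68], [-1.39, 4.53], [0.16, 2.79], [-2.81, 2.81]. Speed limits (rad/s): [1.89, 1.89, 2.22, 3.01, 3.01, 3.01].

## Interface

Orientations are given as a unit quaternion [w, x, y, z].
In Python, from cell import * gives the robot as it stands. The module is installed in compiled form; this text tells all that it offers.
- The arm moves only by the tool arm_command, never from a script. Its argument "moves" is a list of rows, each an object with "slide": the shift along the tool's x, y, z in mm, a list of three; "dr": the turn, a rotation vector about the tool's x, y, z in degrees, a list of three; "hand": the opening, from 0 (shut) to 1 (fully open). A call has 1 to 20 rows; each row is the pose to reach, as a shift and turn from the pose measured when the call began, along the tool's axes at that moment; what a row does not reach only later rows make up. A row lasts 1/12 s, in which the tool goes at most 41.7 mm and 7.16 degrees, less where a joint would pass 70% of its speed; a pose out of reach is approached as far as the arm can. A call with a gripper value outside its range is refused whole. The fingers move at their own pace and stop on an object; "newtons" is the grip in N (left out, the last holds). Time passes only in rows, so rows that repeat a pose let the fingers close. It gives the time, the measured TCP pose, the force and the opening at its end, in the units of the state.
- get_obs(): the state, without advancing time (a new reading comes with each control period).
- read_camera(name): name is "scene" or "side" or "wrist"; returns the picture (420x560x3 uint8, blue, green, red); there is no depth.
- camera_model(name): a dict with "K" (3x3 intrinsics, pixels), "world_to_cam" (4x4, takes a point from world to camera coordinates). Camera axes: x right, y down, z forward; pixel columns grow to the right and rows downward; lengths in m; the calibration is good to about 2 mm. A picture is of the moment at which its call begins: read the wrist's pose just before it. camera_model takes no time and is no camera call; for the wrist camera it gives the pose at the moment of the call.
- job_done(): hands the job in, once; it reports no verdict.
The state is a dict: "clock": time; "joint_positions": joint angles; "joint_vel": joint speeds; "tau": joint torques, N m; "position": TCP position; "eef_rot": TCP orientation; "force": force on the tool from outside, world axes, zero at the start; "moment": the same for the moment, N m; "opening": finger opening in m.
Only numpy, scipy, OpenCV 4.12 (cv2) and the standard library are available. Lean on these libraries where they do the work, as an engineer would, in place of code of your own. Each camera call takes 0.05 s, during which the arm holds its last target.

## Working session

There is one attempt and no reset: what is moved stays moved. The work goes in short steps, Python scripts to look and compute and a tool call to move; the robot and the scene stay as the last step left them, time stands still between calls to the robot, and variables do not carry over. Pictures are saved under pics/ and viewed, and the job is handed in when it is done.

Besides the shell and the picture viewer there is one more tool, called after "Call:" by a JSON object that holds its "method" and its "body", one argument or row to a line. arm_command: Moves the arm, as the interface text tells. Its arguments: {"type":"object","properties":{"moves":{"type":"array"},"newtons":{"type":"number"}},"required":["moves"]}

```bash
mkdir -p pics; ls
python3 - <<'E'
from cell import *
import cv2
o=get_obs(); print({k:(v if not hasattr(v,'round') else v) for k,v in o.items()})
for n in ["scene","side","wrist"]:
    m=camera_model(n); print(n,m["K"],m["world_to_cam"])
    cv2.imwrite(f"pics/a_{n}.png",read_camera(n))
E
```

```text
pics
{'clock': 0.0, 'joint_positions': array([ 1.12501974e+00,  1.50993448e-01,  1.43800309e+00,  1.78995292e-05,
        1.55382224e+00, -1.33986300e-01]), 'joint_vel': array([ 1.27701722e-04, -1.26050540e-05,  1.20912096e-03, -2.04201864e-03,
       -9.49136338e-05, -4.94347826e-04]), 'tau': array([-6.76486598e-03, -7.13064408e+01, -5.70838416e+01, -7.34048663e-04,
        8.96255777e-03, -9.55768627e-06]), 'position': array([0.17629827, 0.54707276, 0.24768512]), 'eef_rot': array([ 2.83631721e-04,  8.08320142e-01,  5.88742874e-01, -5.43581961e-04]), 'force': array([ 0.29029224, -0.36484608, -0.2381707 ]), 'moment': array([-0.01315406, -0.0415444 , -0.02842774]), 'opening': 0.08544605108135715}
scene [[480.67344234   0.         281.14699119]
 [  0.         480.67344234 209.58959461]
 [  0.           0.           1.        ]] [[ 0.87469068  0.48460257 -0.0087495  -0.55199568]
 [ 0.29894841 -0.5536248  -0.77725763 -0.06096923]
 [-0.38150499  0.67724436 -0.62912163  1.62319273]
 [ 0.          0.          0.          1.        ]]
side [[452.02356578   0.         277.9761393 ]
 [  0.         452.02356578 209.56015546]
 [  0.           0.           1.        ]] [[-0.9429192  -0.33291511  0.00842055  0.59946246]
 [-0.22075752  0.60592279 -0.76427985  0.15565228]
 [ 0.24933811 -0.72251305 -0.64482975  0.99860503]
 [ 0.          0.          0.          1.        ]]
wrist [[370.71335988   0.         274.02235043]
 [  0.         370.71335988 204.34944707]
 [  0.           0.           1.        ]] [[ 0.30620448  0.95196503 -0.00118176 -0.57429245]
 [ 0.89889667 -0.28872563  0.32957896 -0.04268931]
 [ 0.31340644 -0.10198083 -0.94412728  0.38035412]
 [ 0.          0.          0.          1.        ]]
```

View pics/a_scene.png

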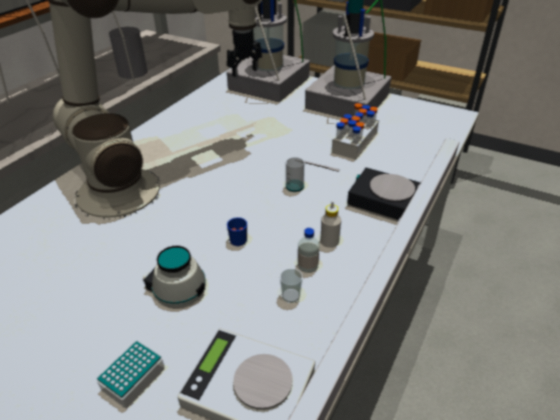

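View pics/a_side.png

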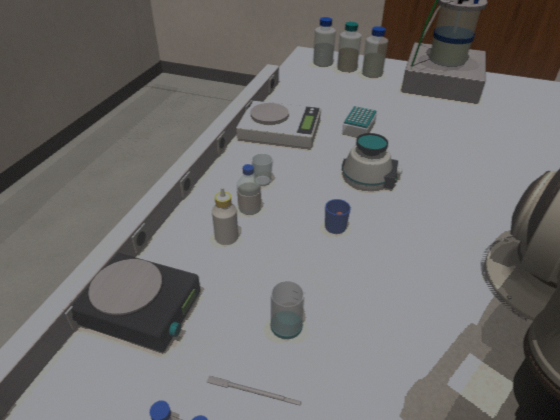

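View pics/a_wrist.png

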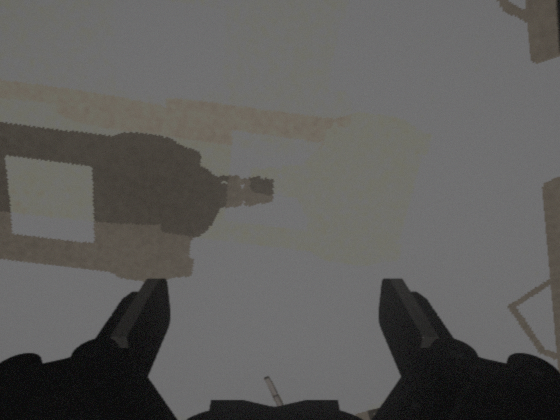

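The scene view shows the cup at (237,231), the column at (295,174) and the mixer dish at (174,258). In the side view they are at (337,216), (287,310) and (372,145). Next I'll measure them.

```bash
cat > h.py <<'E'
import numpy as np, cv2
from cell import *
def ray(m,u,v):
    K=m["K"];T=np.array(m["world_to_cam"]);R=T[:3,:3];c=-R.T@T[:3,3]
    d=R.T@np.linalg.solve(K,[u,v,1.]);return c,d
def onz(m,u,v,z):
    c,d=ray(m,u,v);return c+d*(z-c[2])/d[2]
def proj(m,P):
    T=np.array(m["world_to_cam"]);p=np.atleast_2d(P)@T[:3,:3].T+T[:3,3];q=p@np.array(m["K"]).T;return q[:,:2]/q[:,2:]
def up(img,x0,y0,x1,y1,s): return cv2.resize(img[y0:y1,x0:x1],None,fx=s,fy=s,interpolation=cv2.INTER_CUBIC)
E
python3 - <<'E'
from h import *
S=cv2.imread("pics/a_scene.png");D=cv2.imread("pics/a_side.png")
def cc(img,lo,hi,box):
    h=cv2.cvtColor(img,cv2.COLOR_BGR2HSV);m=cv2.inRange(h,lo,hi);x0,y0,x1,y1=box
    k=np.zeros_like(m);k[y0:y1,x0:x1]=m[y0:y1,x0:x1]
    cs=cv2.findContours(k,0,cv2.CHAIN_APPROX_NONE)[0];return max(cs,key=cv2.contourArea)
ms,md=camera_model("scene"),camera_model("side")
for n,im,m,b,bc in(("scene",S,ms,(140,235,210,285),(215,205,260,255)),("side",D,md,(345,130,400,160),(315,190,360,240))):
    c=cc(im,(78,90,40),(98,255,255),b);e=cv2.fitEllipse(c);print(n,"pad",e,cv2.contourArea(c),onz(m,*e[0],.115))
    c=cc(im,(100,90,20),(130,255,255),bc);print(n,"cup bbox",cv2.boundingRect(c),cv2.minAreaRect(c))
a=up(S,215,140,325,260,5);b=up(D,250,190,360,345,4)
cv2.imwrite("pics/c1.png",a);cv2.imwrite("pics/c2.png",b[:600])
E
```

```text
scene pad ((173.22720336914062, 257.5122985839844), (20.595834732055664, 31.96109962463379), 77.06571197509766) 514.5 [ 0.4560832  -0.24354807  0.115     ]
scene cup bbox (227, 218, 20, 28) ((236.5, 231.5), (27.0, 19.0), 90.0)
side pad ((371.7918395996094, 141.60604858398438), (12.845807075500488, 28.08558464050293), 96.6972427368164) 281.5 [ 0.45629018 -0.24755317  0.115     ]
side cup bbox (326, 199, 24, 19) ((337.4189147949219, 207.98648071289062), (23.837854385375977, 17.261892318725586), 9.462322235107422)
```

View pics/c1.png

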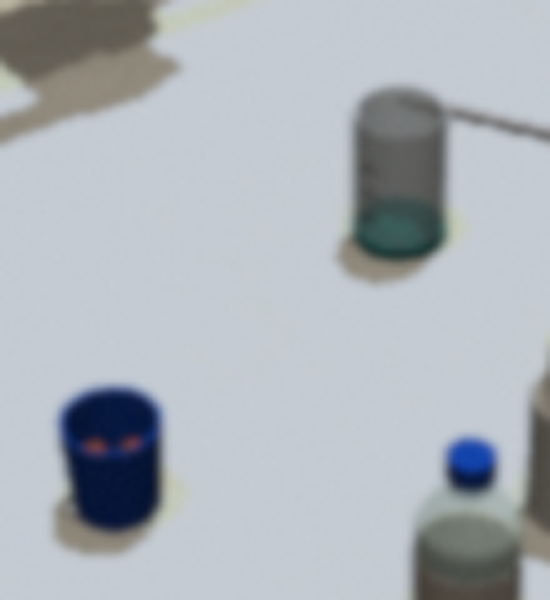

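View pics/c2.png

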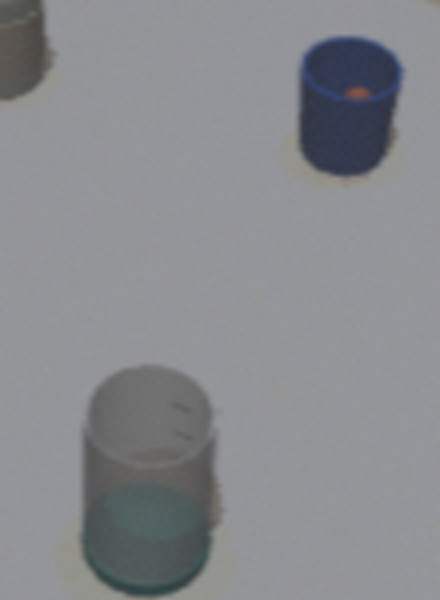

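Run:
```python
from h import *
ms,md=camera_model("scene"),camera_model("side")
def tri(a,b):
    A=[];r=[]
    c1,d1=ray(ms,*a);c2,d2=ray(md,*b)
    t=np.linalg.lstsq(np.c_[d1,-d2],c2-c1,rcond=None)[0]
    return (c1+d1*t[0]).round(4),(c2+d2*t[1]).round(4)
for n,a,b,z in (("cup",(236.7,223.2),(337.35,206.6),.065),("col",(295,162),(287.2,293.3),.1),("pad",(173.2,257.5),(371.8,141.6),.115),):
    print(n,onz(ms,*a,z),onz(md,*b,z),tri(a,b))
# neighbours base
for n,a,z in (("reagent cap",(309,232),.13),("wash tip",(331,207),.15),("beaker rim",(290.5,279),.075)):
    print(n,onz(ms,*a,z))
for n,a,z in (("reagent cap",(248,170),.13),("wash collar",(223,200),.125),("beaker rim",(262,161),.075)):
    print(n,onz(md,*a,z))
```

```text
cup [ 0.48934298 -0.00823995  0.065     ] [ 0.48830214 -0.00871619  0.065     ] (array([ 0.4892, -0.0081,  0.0649]), array([ 0.4883, -0.0085,  0.0652]))
col [0.51329009 0.30795324 0.1       ] [0.50891832 0.3104767  0.1       ] (array([0.512 , 0.3104, 0.0982]), array([0.5093, 0.3093, 0.0984]))
pad [ 0.45599473 -0.24354615  0.115     ] [ 0.45627513 -0.24759146  0.115     ] (array([ 0.4569, -0.2444,  0.1162]), array([ 0.456 , -0.2448,  0.1167]))
reagent cap [ 0.72104814 -0.00939208  0.13      ]
wash tip [0.73768176 0.09035148 0.15      ]
beaker rim [ 0.73293852 -0.13409838  0.075     ]
reagent cap [0.71005362 0.00902896 0.13      ]
wash collar [0.72114995 0.12844266 0.125     ]
beaker rim [ 0.72219942 -0.11419212  0.075     ]
```

```bash
cat >> h.py <<'E'
from scipy.spatial.transform import Rotation as Ro
def cur():
    o=get_obs();q=o["eef_rot"];return np.array(o["position"]),Ro.from_quat([q[1],q[2],q[3],q[0]]),o
def tilt(alpha,phi):
    """jaw axis azimuth alpha (deg), tool z tilted phi deg from down toward azimuth alpha+90"""
    a,p=np.radians([alpha,phi]);x=np.array([np.cos(a),np.sin(a),0]);u=np.array([-np.sin(a),np.cos(a),0])
    z=u*np.sin(p)+np.array([0,0,-np.cos(p)]);return Ro.from_matrix(np.c_[x,np.cross(z,x),z])
def delta(P,R,p0=None,R0=None):
    if p0 is None:p0,R0,_=cur()
    return (R0.inv().apply(np.array(P)-p0)*1000).round(1),(R0.inv()*R).as_rotvec(degrees=True).round(2)
E
python3 - <<'E'
from h import *
c=np.array([.489,-.0085,.037]);R=tilt(0,45);z=R.as_matrix()[:,2]
print(delta(c-z*.12+[0,0,.02],R)); p,R0,o=cur(); print(R0.as_matrix())
E
```

```text
(array([-513.6,  494.1,  106.4]), array([38.8 , 28.29, 68.17]))
[[ 3.06753196e-01  9.51789008e-01 -4.00360752e-04]
 [ 9.51788659e-01 -3.06753431e-01 -8.25135698e-04]
 [-9.08167122e-04 -1.27945810e-04 -9.99999579e-01]]
```

Call:
{"method": "arm_command", "body": {
  "moves": [
    {"slide": [-514,494,0],"dr": [38.8,28.3,68.2],"hand": 1},
    {"slide": [-514,494,0],"dr": [38.8,28.3,68.2],"hand": 1},
    {"slide": [-514,494,0],"dr": [38.8,28.3,68.2],"hand": 1},
    {"slide": [-514,494,0],"dr": [38.8,28.3,68.2],"hand": 1},
    {"slide": [-514,494,0],"dr": [38.8,28.3,68.2],"hand": 1},
    {"slide": [-514,494,0],"dr": [38.8,28.3,68.2],"hand": 1},
    {"slide": [-514,494,0],"dr": [38.8,28.3,68.2],"hand": 1},
    {"slide": [-514,494,0],"dr": [38.8,28.3,68.2],"hand": 1},
    {"slide": [-514,494,0],"dr": [38.8,28.3,68.2],"hand": 1},
    {"slide": [-514,494,0],"dr": [38.8,28.3,68.2],"hand": 1},
    {"slide": [-514,494,30],"dr": [38.8,28.3,68.2],"hand": 1},
    {"slide": [-514,494,50],"dr": [38.8,28.3,68.2],"hand": 1},
    {"slide": [-514,494,50],"dr": [38.8,28.3,68.2],"hand": 1},
    {"slide": [-514,494,50],"dr": [38.8,28.3,68.2],"hand": 1},
    {"slide": [-514,494,50],"dr": [38.8,28.3,68.2],"hand": 1},
    {"slide": [-514,494,50],"dr": [38.8,28.3,68.2],"hand": 1},
    {"slide": [-514,494,50],"dr": [38.8,28.3,68.2],"hand": 1},
    {"slide": [-514,494,50],"dr": [38.8,28.3,68.2],"hand": 1},
    {"slide": [-514,494,50],"dr": [38.8,28.3,68.2],"hand": 1},
    {"slide": [-514,494,50],"dr": [38.8,28.3,68.2],"hand": 1}
  ]
}}

```text
clock: 1.82
position: [0.4894, -0.0961, 0.1974]
eef_rot: [-0.383, 0.924, -0.001, 0.0]
force: [0.6, 0.3, 1.1]
opening: 0.0851
```

Run:
```python
from h import *
p,R,o=cur(); print(p,R.as_matrix().round(3),o["joint_positions"].round(3))
c=np.array([.489,-.0085,.037]);T=tilt(0,45);z=T.as_matrix()[:,2]
print(delta(c-z*.12+[0,0,.02],T))
cv2.imwrite("pics/b_w.png",read_camera("wrist"));cv2.imwrite("pics/b_s.png",read_camera("scene"))
```

```text
[ 0.48941056 -0.09606033  0.19744042] [[ 1.    -0.001  0.001]
 [-0.001 -0.707  0.707]
 [-0.    -0.707 -0.707]] [-0.701  0.247  1.614  0.59   1.807 -0.716]
(array([-0.4, 37.4, 41.2]), array([-0.01, -0.04, -0.07]))
```

View pics/b_w.png

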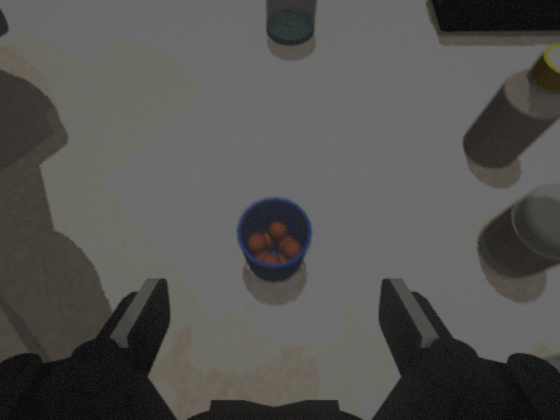

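View pics/b_s.png

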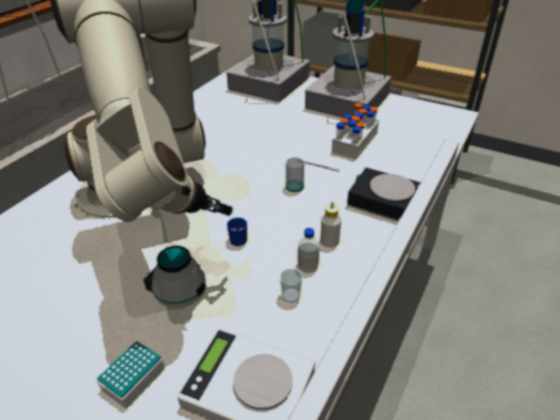

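Run:
```python
from h import *
m=camera_model("wrist");i=cv2.imread("pics/b_w.png")
h=cv2.cvtColor(i,cv2.COLOR_BGR2HSV);k=cv2.inRange(h,(105,100,70),(125,255,255));k[:190]=0;k[285:]=0;k[:,:220]=0;k[:,330:]=0
c=max(cv2.findContours(k,0,cv2.CHAIN_APPROX_NONE)[0],key=cv2.contourArea);print(cv2.boundingRect(c))
print(onz(m,274.5,231,.065))
cv2.imwrite("pics/b_d.png",read_camera("side"));cv2.imwrite("pics/b_wz.png",up(i,225,185,325,285,5))
```

```text
(238, 199, 73, 69)
[ 0.49036819 -0.0155447   0.065     ]
```

View pics/b_d.png

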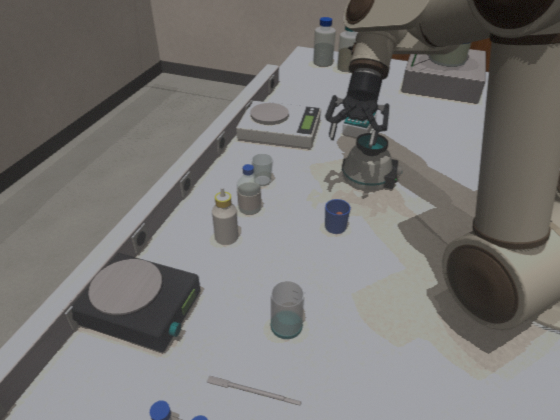

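View pics/b_wz.png

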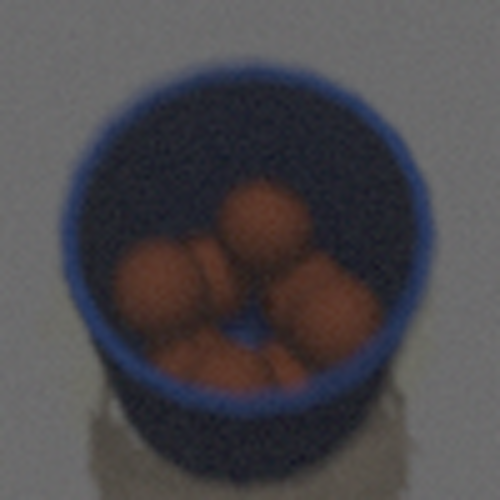

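Run:
```python
from h import *
m=camera_model("wrist");s=camera_model("scene");d=camera_model("side")
f=lambda m,a,b:(onz(m,*a,.065),onz(m,*b,.065),(onz(m,*a,.065)+onz(m,*b,.065))/2)
print(f(m,(274.3,197),(274.3,267.2)))
print(f(s,(236.7,216.8),(236.7,229.6)),f(d,(337.4,198.6),(337.4,214.6)))
print(proj(m,[.489,-.0085,.065]),proj(s,[.489,-.0155,.065]),proj(d,[.489,-.0155,.065]))
```

```text
(array([0.48930272, 0.01787825, 0.065     ]), array([ 0.48915501, -0.04316069,  0.065     ]), array([ 0.48922887, -0.01264122,  0.065     ]))
(array([0.47351736, 0.01603564, 0.065     ]), array([ 0.5046728 , -0.03175503,  0.065     ]), array([ 0.48909508, -0.00785969,  0.065     ])) (array([ 0.49549547, -0.03871846,  0.065     ]), array([0.48118597, 0.01996108, 0.065     ]), array([ 0.48834072, -0.00937869,  0.065     ]))
[[274.00712118 225.82062355]] [[235.22152959 224.60613615]] [[337.73728985 204.84498697]]
```

The wrist view shows the cup rim centred at about (274,232), with the balls inside. Averaged over the three views, the cup is at (0.489, -0.0105). I'll approach along the tool axis.

Run:
```python
from h import *
c=np.array([.489,-.0105,.037]);T=tilt(0,45);z=T.as_matrix()[:,2]
for k in (.09,.04,-.003): print(delta(c-z*k,T))
```

```text
(array([-0.3, 53. , 83.1]), array([-0.08, -0.02, -0.19]))
(array([ -0.3,  53. , 133.1]), array([-0.08, -0.02, -0.19]))
(array([ -0.3,  53.1, 176.1]), array([-0.08, -0.02, -0.19]))
```

Call:
{"method": "arm_command", "body": {
  "newtons": 30,
  "moves": [
    {"slide": [-0.3,30,30],"dr": [0,0,-0.2],"hand": 1},
    {"slide": [-0.3,53,65],"dr": [0,0,-0.2],"hand": 1},
    {"slide": [-0.3,53,85],"dr": [0,0,-0.2],"hand": 1},
    {"slide": [-0.3,53,110],"dr": [0,0,-0.2],"hand": 1},
    {"slide": [-0.3,53,130],"dr": [0,0,-0.2],"hand": 1},
    {"slide": [-0.3,53,145],"dr": [0,0,-0.2],"hand": 1},
    {"slide": [-0.3,53,158],"dr": [0,0,-0.2],"hand": 1},
    {"slide": [-0.3,53,168],"dr": [0,0,-0.2],"hand": 1},
    {"slide": [-0.3,53,176],"dr": [0,0,-0.2],"hand": 1},
    {"slide": [-0.3,53,176],"dr": [0,0,-0.2],"hand": 1}
  ]
}}

```text
clock: 2.8
position: [0.4886, -0.0073, 0.0345]
eef_rot: [-0.384, 0.924, 0.0, -0.0]
force: [0.2, -0.3, 0.1]
opening: 0.0854
```

Run:
```python
from h import *
p,R,o=cur(); print(p,o["force"],o["clock"])
cv2.imwrite("pics/d_w.png",read_camera("wrist"));cv2.imwrite("pics/d_d.png",up(read_camera("side"),270,20,470,250,2.5))
```

```text
[ 0.48858201 -0.0073122   0.03447748] [ 0.20780111 -0.31636109  0.0835794 ] 2.8
```

View pics/d_w.png

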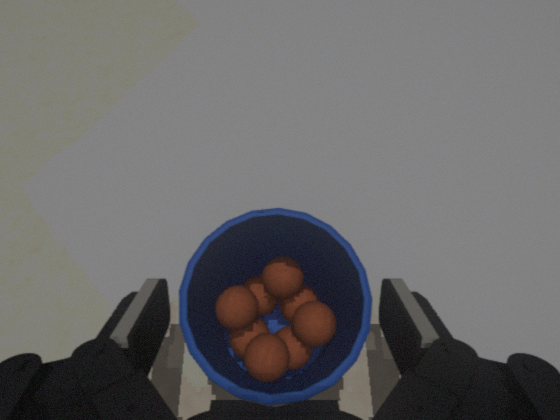

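View pics/d_d.png

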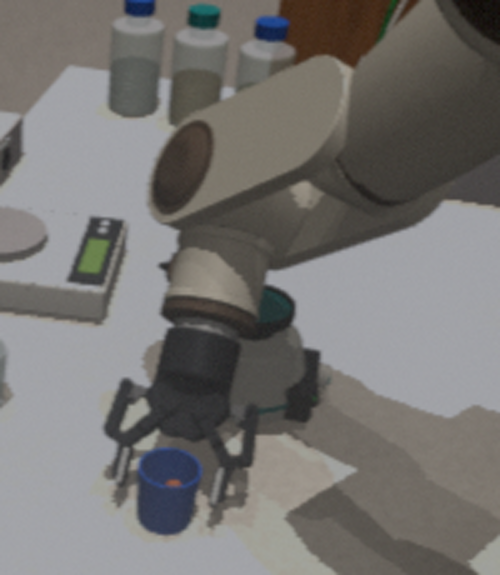

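Run:
```python
from h import *
m=camera_model("wrist")
print(onz(m,276,208.5,.065),onz(m,276,404,.065),onz(m,180,300,.065),onz(m,372,300,.065))
```

```text
[0.48931626 0.01810398 0.065     ] [ 0.48921049 -0.04262295  0.065     ] [ 0.45903519 -0.01378273  0.065     ] [ 0.51951705 -0.01372318  0.065     ]
```

The cup rim is between the open fingers, centred near column 276. I'll close and lift.

Call:
{"method": "arm_command", "body": {
  "newtons": 30,
  "moves": [
    {"slide": [0.5,0,0],"dr": [0,0,0],"hand": 0},
    {"slide": [0.5,0,0],"dr": [0,0,0],"hand": 0},
    {"slide": [0.5,0,0],"dr": [0,0,0],"hand": 0},
    {"slide": [0.5,0,0],"dr": [0,0,0],"hand": 0},
    {"slide": [0.5,0,0],"dr": [0,0,0],"hand": 0},
    {"slide": [0.5,0,0],"dr": [0,0,0],"hand": 0},
    {"slide": [0.5,0,0],"dr": [0,0,0],"hand": 0},
    {"slide": [0.5,0,0],"dr": [0,0,0],"hand": 0},
    {"slide": [0.5,-4,-4],"dr": [0,0,0],"hand": 0},
    {"slide": [0.5,-14,-14],"dr": [0,0,0],"hand": 0},
    {"slide": [0.5,-35,-35],"dr": [0,0,0],"hand": 0},
    {"slide": [0.5,-60,-60],"dr": [0,0,0],"hand": 0},
    {"slide": [0.5,-85,-85],"dr": [0,0,0],"hand": 0},
    {"slide": [0.5,-106,-106],"dr": [0,0,0],"hand": 0},
    {"slide": [0.5,-106,-106],"dr": [0,0,0],"hand": 0}
  ]
}}

```text
clock: 4.15
position: [0.4907, -0.0093, 0.1916]
eef_rot: [-0.381, 0.924, 0.002, 0.004]
force: [0.9, 0.4, -0.8]
opening: 0.0599
```

Run:
```python
from h import *
p,R,o=cur(); print(p,o["force"],o["clock"],o["opening"])
cv2.imwrite("pics/e_w.png",read_camera("wrist"));cv2.imwrite("pics/e_d.png",up(read_camera("side"),250,20,450,250,2.5))
```

```text
[ 0.49071856 -0.00926977  0.19158988] [ 0.93321558  0.38576508 -0.76571494] 4.15 0.05987508356196206
```

View pics/e_w.png

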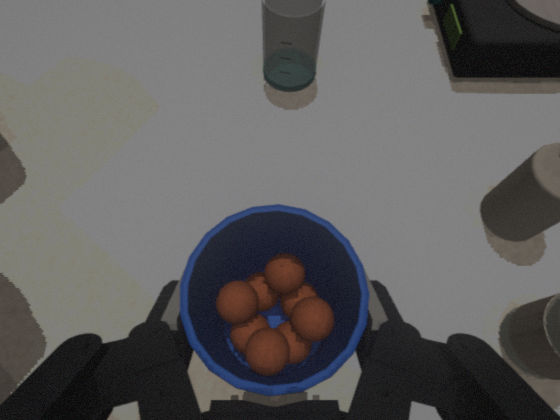

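View pics/e_d.png

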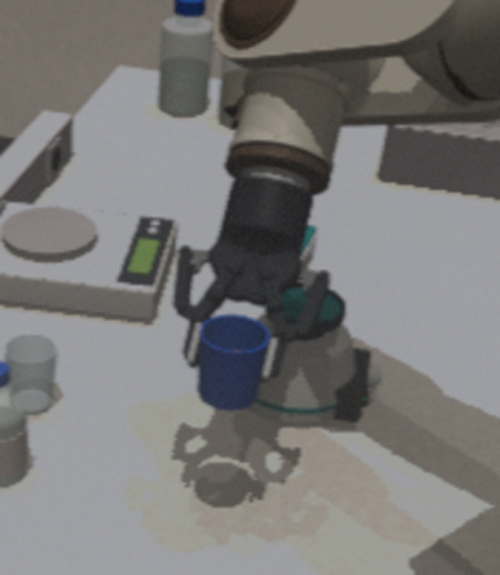

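Run:
```python
from h import *
p,R,o=cur();m=camera_model("wrist")
from scipy.optimize import least_squares
t=np.linspace(0,2*np.pi,400)
print(R.as_matrix().round(3))
def bb(v):
    dy,dz,th=v;th=np.radians(th)
    x=31e-3*np.cos(t);y=31e-3*np.sin(t)
    P=np.c_[p[0]+x,p[1]+dy+y*np.cos(th),p[2]+dz+y*np.sin(th)];q=proj(m,P);return q[:,0].min(),q[:,0].max(),q[:,1].min(),q[:,1].max()
for v in ((-.005,.0305,0),(-.005,.0305,-4),(-.005,.0305,4),(-.003,.0305,0),(-.005,.0275,0)):print(v,np.round(bb(v),1))
```

```text
[[ 1.     0.002  0.002]
 [ 0.    -0.708  0.707]
 [ 0.003 -0.707 -0.708]]
(-0.005, 0.0305, 0) [176.2 375.5 209.2 412.1]
(-0.005, 0.0305, -4) [176.  375.7 211.9 412.3]
(-0.005, 0.0305, 4) [176.4 375.3 206.7 411.3]
(-0.003, 0.0305, 0) [176.9 374.7 204.  403.9]
(-0.005, 0.0275, 0) [178.4 373.1 212.7 411.4]
```

Run:
```python
from h import *
p,R,o=cur();m=camera_model("wrist");T=m["world_to_cam"]
c=p+[0,-.005,.0305];z=(T@np.r_[c,1])[2];u=proj(m,c)[0];z2=z*199.3/189
c0,d=ray(m,274.5,u[1]-11.6); print(z,u,c0+d*z2-p)
```

```text
0.11610959046430055 [275.93111232 298.86066883] [-0.00042234 -0.00025363  0.02576227]
```

The cup is held upright with all the balls inside; its rim centre is about 26 mm above the TCP. Next I'll move next to the column.

Run:
```python
from h import *
m=camera_model("wrist")
print("foot",onz(m,290,90.5,0),onz(m,264,72,0),onz(m,316,72,0))
C=np.array([.511,.309,0]);T=tilt(25,45);u=np.array([-.4226,.9063,0])
print(delta(C-u*.10+[0,0,.2],T),C-u*.10)
```

```text
foot [0.50863024 0.27256473 0.        ] [0.4776758  0.30160691 0.        ] [0.54066726 0.30192674 0.        ]
(array([  63.7, -170. ,  151.3]), array([  0.08, -17.8 , -17.55])) [0.55326 0.21837 0.     ]
```

Call:
{"method": "arm_command", "body": {
  "newtons": 40,
  "moves": [
    {"slide": [10,-25,20],"dr": [0,-3,-3],"hand": 0},
    {"slide": [20,-50,45],"dr": [0,-6,-6],"hand": 0},
    {"slide": [32,-80,72],"dr": [0,-9,-9],"hand": 0},
    {"slide": [43,-110,98],"dr": [0,-12,-12],"hand": 0},
    {"slide": [54,-140,124],"dr": [0,-15,-15],"hand": 0},
    {"slide": [61,-160,142],"dr": [0,-17.5,-17],"hand": 0},
    {"slide": [64,-170,151],"dr": [0,-17.8,-17.5],"hand": 0},
    {"slide": [64,-170,151],"dr": [0,-17.8,-17.5],"hand": 0},
    {"slide": [64,-170,151],"dr": [0,-17.8,-17.5],"hand": 0}
  ]
}}

```text
clock: 5.0
position: [0.553, 0.2185, 0.199]
eef_rot: [-0.373, 0.902, 0.2, -0.084]
force: [-0.7, -0.8, -0.7]
opening: 0.0593
```

Run:
```python
from h import *
p,R,o=cur(); print(p,R.as_matrix().round(3),o["clock"],o["opening"],o["joint_positions"].round(2))
cv2.imwrite("pics/f_w.png",read_camera("wrist"));cv2.imwrite("pics/f_d.png",up(read_camera("side"),200,170,400,350,3))
```

```text
[0.5530485  0.21850823 0.19901837] [[ 0.906  0.297 -0.301]
 [ 0.423 -0.642  0.64 ]
 [-0.003 -0.707 -0.708]] 5.0 0.0592592805094141 [-0.08  0.37  1.45  0.67  1.74 -0.55]
```

View pics/f_w.png

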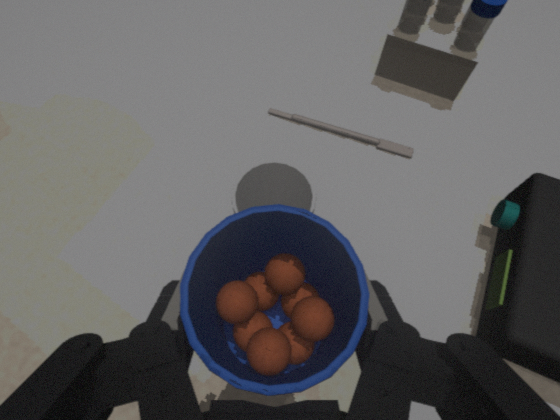

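View pics/f_d.png

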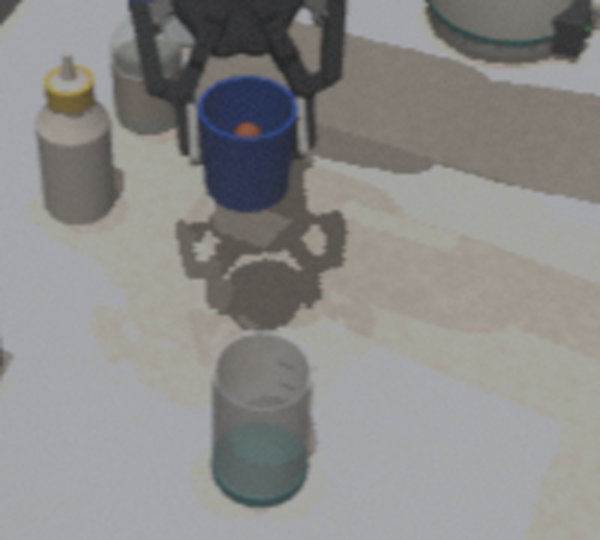

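Run:
```python
from h import *
m=camera_model("wrist");u=np.array([-.4226,.9063,0])
far=onz(m,274,163,.1);print(far,far-u*.032)
print(onz(m,234,198,.1),onz(m,314,198,.1))
C=np.array([.510,.307,0])
off=lambda th:(26*np.sin(th)+31*np.cos(th),26*np.cos(th)-31*np.sin(th))
p0,R0,_=cur()
for th,l,h in ((20,-28,150),(45,-22,123),(60,-20,117),(68,-18.5,114),(75,-17,112),(82,-15.5,111),(90,-14,110),(98,-13,110),(105,-12,110),(112,-11,110),(120,-10,110),(125,-10,110)):
    a,b=off(np.radians(th));P=C+u*(l-a)/1000+[0,0,(h-b)/1000]
    print(th,P.round(3),*delta(P,tilt(25,45-th),p0,R0))
```

```text
[0.49933778 0.33183207 0.1       ] [0.51286098 0.30283047 0.1       ]
[0.48514619 0.29143674 0.1       ] [0.5393747  0.31658838 0.1       ]
20 [0.538 0.247 0.136] [-1.2 21.  68.6] [-19.95   0.04  -0.16]
45 [0.536 0.251 0.127] [-1.2 25.2 78.1] [-44.95   0.08  -0.15]
60 [0.535 0.254 0.131] [-1.2 19.1 78. ] [-59.95   0.1   -0.14]
68 [0.533 0.258 0.133] [-1.3 14.9 79.2] [-67.95   0.11  -0.14]
75 [0.531 0.262 0.135] [-1.3 10.5 80.5] [-74.95   0.12  -0.13]
82 [0.529 0.266 0.138] [-1.3  5.2 81.7] [-81.95   0.13  -0.13]
90 [0.527 0.271 0.141] [-1.3 -0.8 83.6] [-89.95   0.14  -0.12]
98 [0.525 0.276 0.144] [-1.3 -7.1 85.2] [-97.95   0.16  -0.11]
105 [0.522 0.281 0.147] [ -1.3 -12.5  87.3] [-1.0495e+02  1.6000e-01 -1.0000e-01]
112 [0.52  0.286 0.148] [ -1.4 -17.8  89.9] [-1.1195e+02  1.7000e-01 -1.0000e-01]
120 [0.517 0.292 0.15 ] [ -1.4 -23.3  93.6] [-1.1995e+02  1.9000e-01 -9.0000e-02]
125 [0.516 0.295 0.15 ] [ -1.4 -26.1  95.7] [-1.2495e+02  1.9000e-01 -8.0000e-02]
```

Run:
```python
from h import *
m=camera_model("wrist");T=m["world_to_cam"];c=-T[:3,:3].T@T[:3,3];p,R,_=cur();print(R.inv().apply(c-p))
```

```text
[-0.00060378 -0.08433031 -0.12483478]
```

Call:
{"method": "arm_command", "body": {
  "moves": [
    {"slide": [-1,5,17],"dr": [-4,0,0],"hand": 0},
    {"slide": [-1,11,35],"dr": [-9,0,0],"hand": 0},
    {"slide": [-1,16,52],"dr": [-14,0,0],"hand": 0},
    {"slide": [-1,21,66],"dr": [-20,0,0],"hand": 0},
    {"slide": [-1,22,71],"dr": [-26,0,0],"hand": 0},
    {"slide": [-1,24,74],"dr": [-32,0,0],"hand": 0},
    {"slide": [-1,25,77],"dr": [-38,0,0],"hand": 0},
    {"slide": [-1,25,78],"dr": [-45,0,0],"hand": 0},
    {"slide": [-1,23.5,78],"dr": [-50,0,0],"hand": 0},
    {"slide": [-1,21,78],"dr": [-55,0,0],"hand": 0},
    {"slide": [-1,19,78],"dr": [-60,0,0],"hand": 0},
    {"slide": [-1,17,78.5],"dr": [-64,0,0],"hand": 0},
    {"slide": [-1,15,79],"dr": [-68,0,0],"hand": 0},
    {"slide": [-1,15,79],"dr": [-68,0,0],"hand": 0}
  ]
}}

```text
clock: 6.27
position: [0.5324, 0.2576, 0.1324]
eef_rot: [0.197, 0.956, 0.211, 0.042]
force: [1.0, 0.7, -2.3]
opening: 0.0598
```

Run:
```python
from h import *
p,R,o=cur(); print(p,R.as_matrix().round(3),o["clock"],o["opening"],o["force"])
cv2.imwrite("pics/g_d.png",up(read_camera("side"),200,170,400,350,3));cv2.imwrite("pics/g_s.png",up(read_camera("scene"),230,100,380,230,4))
```

```text
[0.53237885 0.25757253 0.13240727] [[ 0.907  0.388  0.163]
 [ 0.421 -0.833 -0.36 ]
 [-0.004  0.395 -0.919]] 6.2667 0.05976823746999126 [ 0.98006833  0.68440886 -2.33336837]
```

View pics/g_d.png

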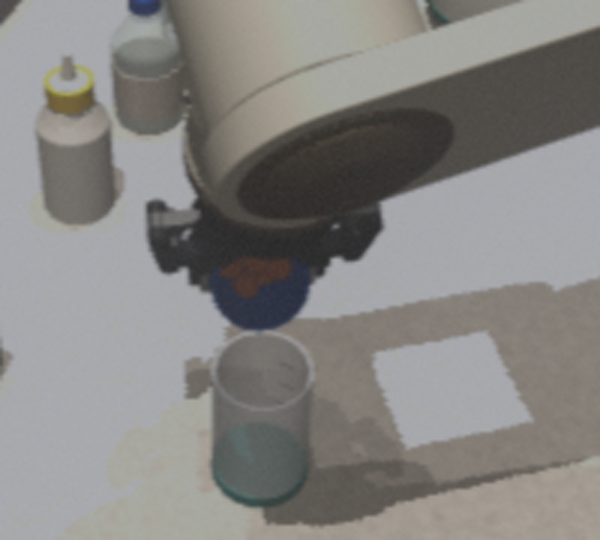

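View pics/g_s.png

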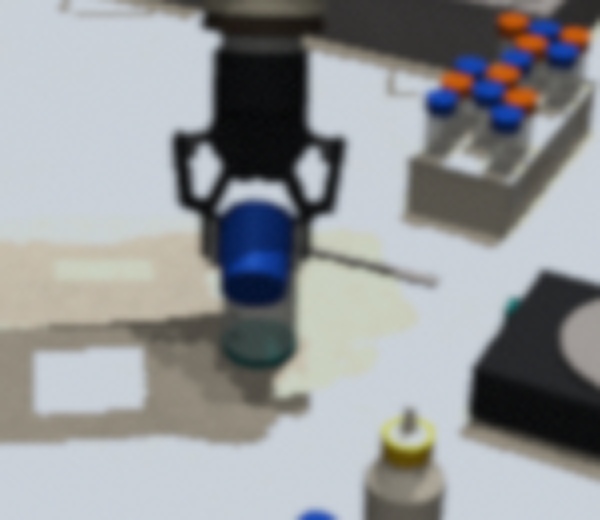

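Run:
```python
from h import *
d=camera_model("side");s=camera_model("scene");u=np.array([-.4226,.9063,0]);C=np.array([.511,.306,0])
f=lambda P:((proj(d,P)[0]-[200,170])*3).round(0)
g=lambda P:((proj(s,P)[0]-[230,100])*4).round(0)
L=C+u*-.0185+[0,0,.114]
print("lip",f(L),g(L),"near rim",f(C-u*.032+[0,0,.1]),"far",f(C+u*.032+[0,0,.1]))
print(delta(np.array([0,0,0])+cur()[0],tilt(25,45-68)))
p0,R0,_=cur()
C=np.array([.511,.3065,0])
off=lambda th:(26*np.sin(th)+31*np.cos(th),26*np.cos(th)-31*np.sin(th))
for th,l,h in ((75,-16,112),(82,-15,111),(90,-14,110),(98,-13,110),(105,-12,110),(112,-11,110),(120,-10,110),(125,-10,110)):
    a,b=off(np.radians(th));P=C+u*(l-a)/1000+[0,0,(h-b)/1000]
    print(th,*delta(P,tilt(25,45-th),p0,R0))
```

```text
lip [258. 326.] [255. 247.] near rim [255. 325.] far [267. 405.]
(array([0., 0., 0.]), array([-0.04,  0.23, -0.05]))
75 [ 0.9 -3.5 -4.2] [-7.04  0.23 -0.04]
82 [ 0.9 -6.1 -8.5] [-14.04   0.23  -0.02]
90 [  0.9  -9.7 -13.1] [-22.04   0.23  -0.  ]
98 [  0.8 -13.5 -18.3] [-3.004e+01  2.400e-01  1.000e-02]
105 [  0.8 -17.5 -22.6] [-3.704e+01  2.400e-01  3.000e-02]
112 [  0.8 -21.9 -26.4] [-4.404e+01  2.400e-01  4.000e-02]
120 [  0.8 -27.4 -30.2] [-52.04   0.23   0.06]
125 [  0.8 -30.4 -32. ] [-57.04   0.23   0.07]
```

The lip is over the near rim and lined up with the column (side crop: lip (262,328), rim centre (263,370)). No balls are out yet. I'll continue the pour slowly.

Call:
{"method": "arm_command", "body": {
  "moves": [
    {"slide": [0.9,-1.2,-1.4],"dr": [-2.4,0.2,0],"hand": 0},
    {"slide": [0.9,-2.4,-2.8],"dr": [-4.7,0.2,0],"hand": 0},
    {"slide": [0.9,-3.5,-4.2],"dr": [-7,0.2,0],"hand": 0},
    {"slide": [0.9,-4.4,-5.6],"dr": [-9.4,0.2,0],"hand": 0},
    {"slide": [0.9,-5.2,-7],"dr": [-11.7,0.2,0],"hand": 0},
    {"slide": [0.9,-6.1,-8.5],"dr": [-14,0.2,0],"hand": 0},
    {"slide": [0.9,-7,-9.7],"dr": [-16,0.2,0],"hand": 0},
    {"slide": [0.9,-7.9,-10.8],"dr": [-18,0.2,0],"hand": 0},
    {"slide": [0.9,-8.8,-12],"dr": [-20,0.2,0],"hand": 0},
    {"slide": [0.9,-9.7,-13.1],"dr": [-22,0.2,0],"hand": 0},
    {"slide": [0.9,-10.6,-14.4],"dr": [-24,0.2,0],"hand": 0},
    {"slide": [0.9,-11.6,-15.7],"dr": [-26,0.2,0],"hand": 0},
    {"slide": [0.8,-12.5,-17],"dr": [-28,0.2,0],"hand": 0},
    {"slide": [0.8,-13.5,-18.3],"dr": [-30,0.2,0],"hand": 0},
    {"slide": [0.8,-14.8,-19.7],"dr": [-32.3,0.2,0],"hand": 0},
    {"slide": [0.8,-16.1,-21.2],"dr": [-34.7,0.2,0],"hand": 0},
    {"slide": [0.8,-17.5,-22.6],"dr": [-37,0.2,0],"hand": 0},
    {"slide": [0.8,-17.5,-22.6],"dr": [-37,0.2,0],"hand": 0}
  ]
}}

```text
clock: 7.87
position: [0.5232, 0.279, 0.1456]
eef_rot: [0.488, 0.846, 0.188, 0.106]
force: [-0.2, -1.0, -1.5]
opening: 0.0592
```

Run:
```python
from h import *
p,R,o=cur(); print(p,R.as_matrix().round(3),o["clock"],o["opening"],o["force"])
cv2.imwrite("pics/i_d.png",up(read_camera("side"),200,170,400,350,3));cv2.imwrite("pics/i_s.png",up(read_camera("scene"),230,100,380,230,4))
```

```text
[0.52323843 0.2789688  0.14555649] [[ 0.907  0.213  0.363]
 [ 0.421 -0.452 -0.786]
 [-0.004  0.866 -0.5  ]] 7.8667 0.059185535449648816 [-0.15748383 -1.03879629 -1.46314426]
```

View pics/i_d.png

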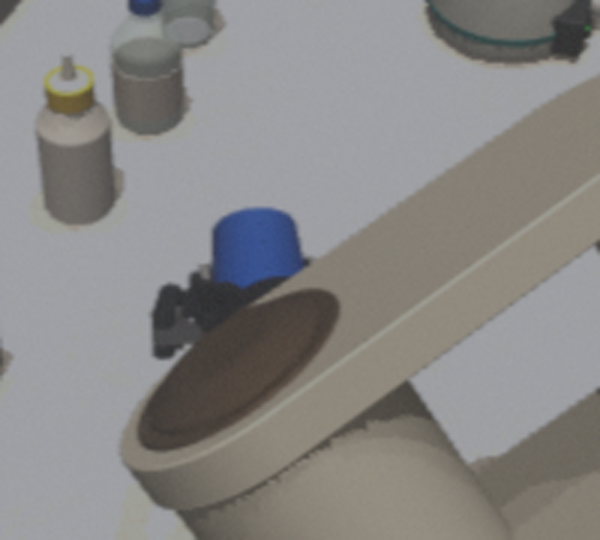

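View pics/i_s.png

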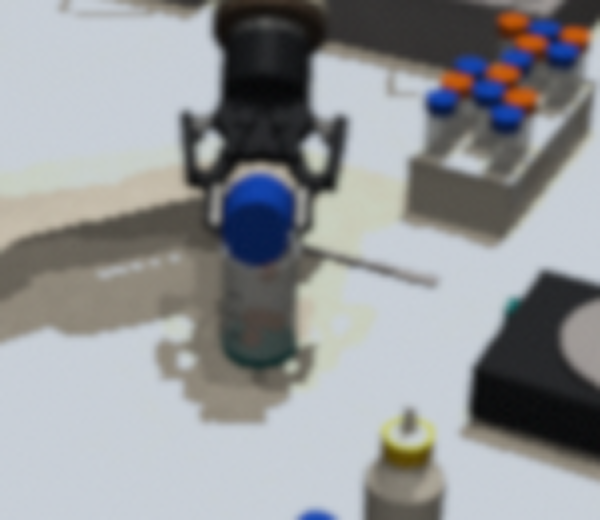

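Some balls are now visible inside the column in the scene crop, near (265,325). I'll tilt further.

Run:
```python
from h import *
u=np.array([-.4226,.9063,0]);p0,R0,_=cur()
C=np.array([.511,.3065,0])
off=lambda th:(26*np.sin(th)+31*np.cos(th),26*np.cos(th)-31*np.sin(th))
for th,l,h in ((112,-11,110),(120,-10,110),(127,-9,110)):
    a,b=off(np.radians(th));P=C+u*(l-a)/1000+[0,0,(h-b)/1000]
    print(th,*delta(P,tilt(25,45-th),p0,R0))
```

```text
112 [ 0.1 -1.5 -6.8] [-7.18  0.14  0.05]
120 [  0.1  -3.5 -13.1] [-15.18   0.14   0.06]
127 [  0.1  -6.  -18.4] [-22.18   0.13   0.07]
```

Call:
{"method": "arm_command", "body": {
  "moves": [
    {"slide": [0,-0.5,-2.3],"dr": [-2.4,0,0],"hand": 0},
    {"slide": [0,-1,-4.6],"dr": [-4.8,0,0],"hand": 0},
    {"slide": [0,-1.5,-6.8],"dr": [-7.2,0,0],"hand": 0},
    {"slide": [0,-2.2,-9],"dr": [-9.8,0,0],"hand": 0},
    {"slide": [0,-2.8,-11],"dr": [-12.5,0,0],"hand": 0},
    {"slide": [0,-3.5,-13],"dr": [-15.2,0,0],"hand": 0},
    {"slide": [0,-4.4,-15],"dr": [-18,0,0],"hand": 0},
    {"slide": [0,-5.2,-17],"dr": [-20,0,0],"hand": 0},
    {"slide": [0,-6,-18.4],"dr": [-22.2,0,0],"hand": 0},
    {"slide": [0,-6,-18.4],"dr": [-22.2,0,0],"hand": 0},
    {"slide": [0,-6,-18.4],"dr": [-22.2,0,0],"hand": 0},
    {"slide": [0,-6,-18.4],"dr": [-22.2,0,0],"hand": 0}
  ]
}}

```text
clock: 8.97
position: [0.5159, 0.2962, 0.1507]
eef_rot: [0.64, 0.737, 0.163, 0.141]
force: [-0.2, -0.1, -0.4]
opening: 0.059
```

Run:
```python
from h import *
p,R,o=cur(); print(p,R.as_matrix().round(3),o["clock"],o["opening"],o["force"])
cv2.imwrite("pics/j_w.png",read_camera("wrist"));cv2.imwrite("pics/j_s.png",up(read_camera("scene"),230,100,380,230,4))
```

```text
[0.51585636 0.29616588 0.15066786] [[ 0.907  0.06   0.416]
 [ 0.421 -0.127 -0.898]
 [-0.002  0.99  -0.14 ]] 8.9667 0.05903497908490005 [-0.18010377 -0.05983921 -0.38554064]
```

View pics/j_w.png

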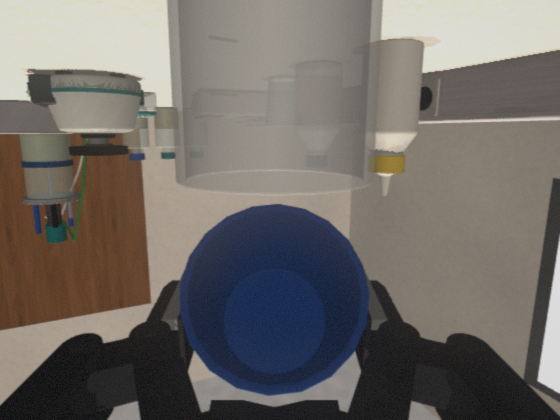

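View pics/j_s.png

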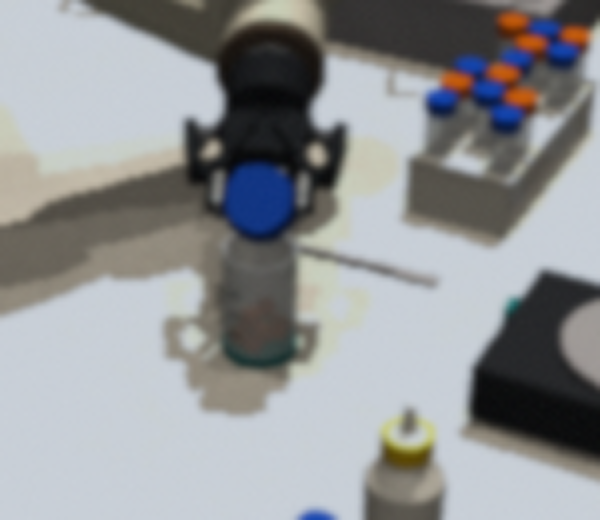

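The wrist view shows the cup empty and the scene crop shows the balls in the column. I'll back off, turn the cup upright and carry it to its old spot.

Run:
```python
from h import *
p0,R0,_=cur();u=np.array([-.4226,.9063,0])
A=p0+[0,0,.05]-u*.02; B=np.array([.489,-.010,.10])
print(delta(p0+[0,0,.03]-u*.01,R0,p0,R0)[0],delta(A,tilt(25,-82+10),p0,R0))
for s in np.arange(1,17)/16:
    f=s
    P=A+(B-A)*f; P[2]=A[2] if f<.7 else A[2]+(B[2]-A[2])*(f-.7)/.3
    a,b=delta(P,tilt(25*(1-f),-72+117*f),p0,R0);print(a.round(0).tolist(),b.round(1).tolist())
```

```text
[-0.  31.1  5.7] (array([-0. , 52.3, 12.8]), array([9.94, 0.14, 0.04]))
[-10.0, 54.0, 28.0] [17.2, -1.4, 0.5]
[-19.0, 57.0, 43.0] [24.6, -2.8, 1.1]
[-29.0, 59.0, 59.0] [31.9, -4.2, 1.9]
[-38.0, 61.0, 74.0] [39.2, -5.5, 3.0]
[-48.0, 63.0, 89.0] [46.4, -6.7, 4.2]
[-58.0, 65.0, 104.0] [53.7, -7.8, 5.6]
[-67.0, 67.0, 120.0] [61.0, -8.8, 7.1]
[-77.0, 70.0, 135.0] [68.2, -9.7, 8.9]
[-86.0, 72.0, 150.0] [75.4, -10.4, 10.8]
[-96.0, 74.0, 165.0] [82.5, -10.9, 13.0]
[-105.0, 76.0, 181.0] [89.7, -11.3, 15.2]
[-115.0, 61.0, 198.0] [96.8, -11.4, 17.7]
[-124.0, 43.0, 216.0] [103.8, -11.4, 20.3]
[-134.0, 24.0, 235.0] [110.8, -11.1, 23.1]
[-144.0, 6.0, 253.0] [117.7, -10.5, 26.0]
[-153.0, -13.0, 271.0] [124.6, -9.6, 29.2]
```

Call:
{"method": "arm_command", "body": {
  "moves": [
    {"slide": [0,31,6],"dr": [0,0,0],"hand": 0},
    {"slide": [0,52,13],"dr": [5,0,0],"hand": 0},
    {"slide": [0,52,13],"dr": [10,0,0],"hand": 0},
    {"slide": [-10,54,28],"dr": [17,-1.4,0.5],"hand": 0},
    {"slide": [-19,57,43],"dr": [24,-2.8,1.1],"hand": 0},
    {"slide": [-29,59,59],"dr": [31,-4.2,1.9],"hand": 0},
    {"slide": [-38,61,74],"dr": [38,-5.5,3],"hand": 0},
    {"slide": [-48,63,89],"dr": [45,-6.7,4.2],"hand": 0},
    {"slide": [-58,65,104],"dr": [52,-7.8,5.6],"hand": 0},
    {"slide": [-67,67,120],"dr": [59,-8.8,7.1],"hand": 0},
    {"slide": [-77,70,135],"dr": [66,-9.7,8.9],"hand": 0},
    {"slide": [-86,72,150],"dr": [73,-10.4,10.8],"hand": 0},
    {"slide": [-96,74,165],"dr": [80,-10.9,13],"hand": 0},
    {"slide": [-105,76,181],"dr": [87,-11.3,15.2],"hand": 0},
    {"slide": [-115,74,198],"dr": [94,-11.4,17.7],"hand": 0},
    {"slide": [-124,72,205],"dr": [101,-11.4,20.3],"hand": 0},
    {"slide": [-134,65,220],"dr": [108,-11.1,23.1],"hand": 0},
    {"slide": [-144,40,240],"dr": [115,-10.5,26],"hand": 0},
    {"slide": [-153,10,260],"dr": [122,-9.8,28],"hand": 0},
    {"slide": [-153,-10,271],"dr": [124.6,-9.6,29.2],"hand": 0}
  ]
}}

```text
clock: 10.73
position: [0.4886, -0.0129, 0.1019]
eef_rot: [-0.386, 0.923, -0.002, 0.002]
force: [0.2, 0.1, -1.8]
opening: 0.0595
```

Run:
```python
from h import *
p,R,o=cur(); print(p,R.as_matrix().round(3),o["clock"],o["opening"],o["force"])
print(delta([.489,-.010,.060],tilt(0,45)),delta([.489,-.010,.0405],tilt(0,45)))
cv2.imwrite("pics/k_w.png",read_camera("wrist"));cv2.imwrite("pics/k_d.png",up(read_camera("side"),250,120,450,350,2.5))
```

```text
[ 0.48860418 -0.01288746  0.1018982 ] [[ 1.    -0.002  0.006]
 [-0.005 -0.703  0.712]
 [ 0.003 -0.712 -0.703]] 10.7333 0.05952323236795605 [ 0.20200538  0.11782835 -1.7502473 ]
(array([ 0.3, 27.8, 31.5]), array([-0.36, -0.33, -0.1 ])) (array([ 0.2, 41.7, 45.2]), array([-0.36, -0.33, -0.1 ]))
```

View pics/k_w.png

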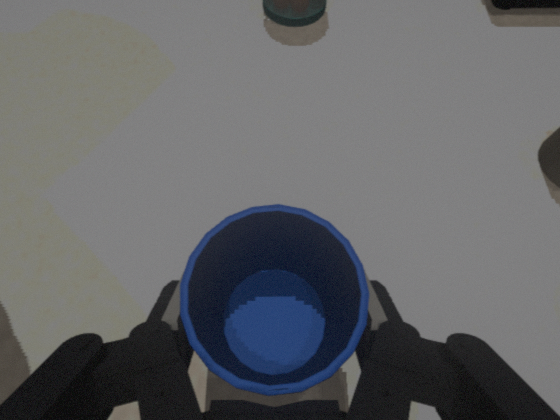

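View pics/k_d.png

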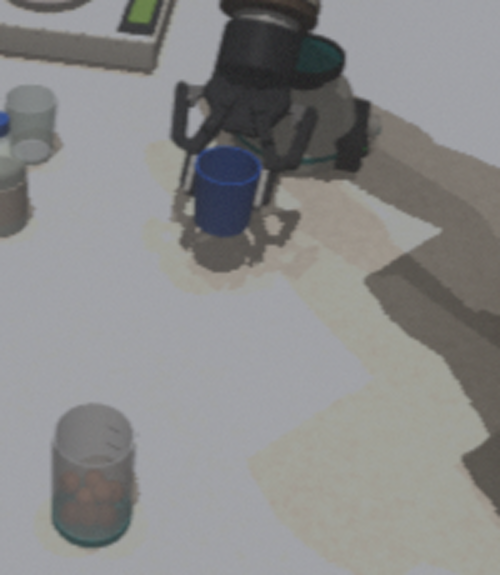

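The cup is empty and upright, the balls are in the column, and none are visible on the bench. I'll set the cup down.

Call:
{"method": "arm_command", "body": {
  "moves": [
    {"slide": [0,14,15],"dr": [-0.2,-0.2,0],"hand": 0},
    {"slide": [0,28,31],"dr": [-0.4,-0.3,-0.1],"hand": 0},
    {"slide": [0,34,38],"dr": [-0.4,-0.3,-0.1],"hand": 0},
    {"slide": [0,38,42],"dr": [-0.4,-0.3,-0.1],"hand": 0},
    {"slide": [0,40,44],"dr": [-0.4,-0.3,-0.1],"hand": 0},
    {"slide": [0,41,45],"dr": [-0.4,-0.3,-0.1],"hand": 0},
    {"slide": [0,41,45],"dr": [-0.4,-0.3,-0.1],"hand": 0}
  ]
}}

```text
clock: 11.42
position: [0.488, -0.009, 0.039]
eef_rot: [-0.383, 0.924, -0.002, -0.003]
force: [-0.2, 0.6, -1.4]
opening: 0.0591
```

Run:
```python
from h import *
p,R,o=cur(); print(p,R.as_matrix().round(3),o["clock"],o["opening"],o["force"])
cv2.imwrite("pics/l_d.png",up(read_camera("side"),280,150,400,250,5));cv2.imwrite("pics/l_s.png",up(read_camera("scene"),180,180,300,280,5))
```

```text
[ 0.48795767 -0.00899326  0.0389876 ] [[ 1.    -0.005 -0.005]
 [-0.001 -0.707  0.707]
 [-0.007 -0.707 -0.707]] 11.4167 0.05911195690860395 [-0.23871554  0.61193291 -1.36296786]
```

View pics/l_d.png

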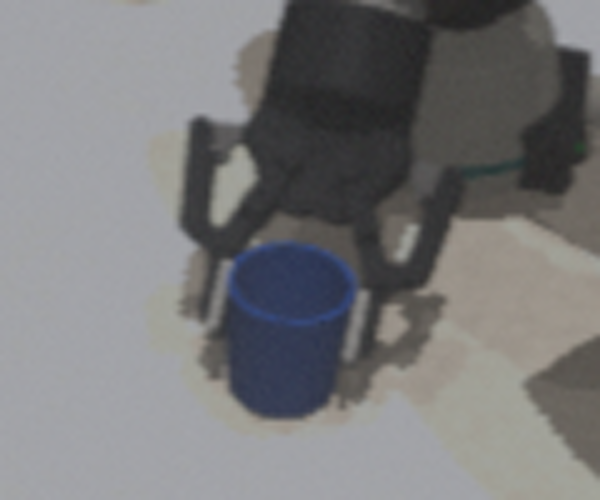

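View pics/l_s.png

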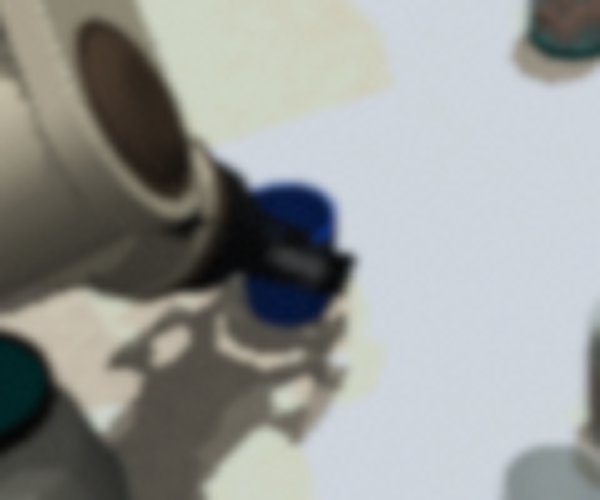

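Call:
{"method": "arm_command", "body": {
  "moves": [
    {"slide": [0,0.7,0.7],"dr": [0,0.4,0],"hand": 0},
    {"slide": [0,1.4,1.4],"dr": [0,0.4,0],"hand": 0},
    {"slide": [0,1.4,1.4],"dr": [0,0.4,0],"hand": 0}
  ]
}}

```text
clock: 11.77
position: [0.4879, -0.0091, 0.0371]
eef_rot: [-0.383, 0.924, -0.003, 0.0]
force: [0.9, 0.1, -1.1]
opening: 0.0595
```

Call:
{"method": "arm_command", "body": {
  "moves": [
    {"slide": [0,0.7,0.7],"dr": [0,0,0],"hand": 0},
    {"slide": [0,1.4,1.4],"dr": [0,0,0],"hand": 0},
    {"slide": [0,1.4,1.4],"dr": [0,0,0],"hand": 0}
  ]
}}

```text
clock: 12.02
position: [0.488, -0.0092, 0.0362]
eef_rot: [-0.383, 0.924, -0.003, 0.0]
force: [-6.7, -4.4, 18.5]
opening: 0.0595
```

That is bench contact at 18 N. I'll ease off about 1 mm, release and retreat along the tool axis.

Call:
{"method": "arm_command", "body": {
  "moves": [
    {"slide": [0,-0.3,-0.3],"dr": [0,0,0],"hand": 0},
    {"slide": [0,-0.3,-0.3],"dr": [0,0,0],"hand": 0.75},
    {"slide": [0,-0.3,-0.3],"dr": [0,0,0],"hand": 0.8},
    {"slide": [0,-0.3,-0.3],"dr": [0,0,0],"hand": 1},
    {"slide": [0,-0.3,-0.3],"dr": [0,0,0],"hand": 1},
    {"slide": [0,-0.3,-0.3],"dr": [0,0,0],"hand": 1},
    {"slide": [0,0,-5],"dr": [0,0,0],"hand": 1},
    {"slide": [0,0,-20],"dr": [0,0,0],"hand": 1},
    {"slide": [0,0,-45],"dr": [0,0,0],"hand": 1},
    {"slide": [0,0,-75],"dr": [0,0,0],"hand": 1},
    {"slide": [0,0,-105],"dr": [0,0,0],"hand": 1},
    {"slide": [0,0,-135],"dr": [0,0,0],"hand": 1}
  ]
}}

```text
clock: 13.02
position: [0.4873, -0.1059, 0.1328]
eef_rot: [-0.383, 0.924, -0.003, 0.0]
force: [0.4, -1.2, -1.0]
opening: 0.0852
```

Run:
```python
from h import *
p,R,o=cur(); print(p,o["clock"],o["opening"],o["force"])
cv2.imwrite("pics/m_w.png",read_camera("wrist"))
P=np.array([.511,.3065,.20]); print(delta(P,tilt(30,0)))
```

```text
[ 0.48731798 -0.10585092  0.13277024] 13.0167 0.08519841695624461 [ 0.43351361 -1.21551188 -1.01251638]
(array([  19.7, -340. ,  248.4]), array([-43.73, -12.02, -28.76]))
```

View pics/m_w.png

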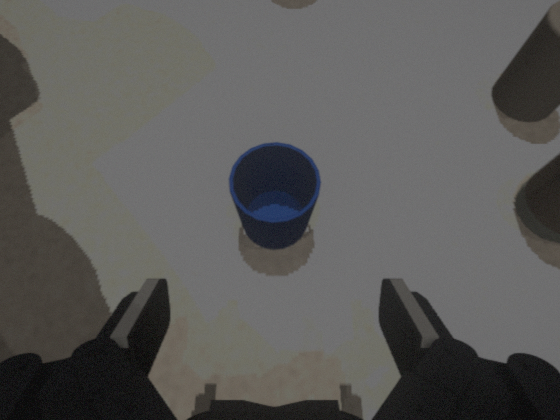

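The cup stands upright and empty, with its rim near (275,183) in the wrist view. Now I'll go above the column with the tool pointing down.

Run:
```python
from h import *
p,R,o=cur()
print(delta(p+[0,0,.1],R)); print(delta([.511,.3065,.22],tilt(0,0))); print(delta([.511,.3065,.19],tilt(0,0)))
```

```text
(array([  0.2, -70.5, -70.9]), array([0., 0., 0.]))
(array([  19.8, -354.1,  234.2]), array([-44.85,  -0.29,  -0.32]))
(array([  19.7, -332.9,  255.5]), array([-44.85,  -0.29,  -0.32]))
```

Call:
{"method": "arm_command", "body": {
  "moves": [
    {"slide": [0,-28,-28],"dr": [0,0,0],"hand": 1},
    {"slide": [0,-57,-57],"dr": [-4,0,0],"hand": 1},
    {"slide": [2,-82,-50],"dr": [-9,-0.3,-0.3],"hand": 1},
    {"slide": [4,-110,-22],"dr": [-14,-0.3,-0.3],"hand": 1},
    {"slide": [6,-138,6],"dr": [-20,-0.3,-0.3],"hand": 1},
    {"slide": [8,-166,34],"dr": [-26,-0.3,-0.3],"hand": 1},
    {"slide": [10,-194,62],"dr": [-32,-0.3,-0.3],"hand": 1},
    {"slide": [12,-222,90],"dr": [-38,-0.3,-0.3],"hand": 1},
    {"slide": [14,-250,118],"dr": [-44.8,-0.3,-0.3],"hand": 1},
    {"slide": [16,-278,146],"dr": [-44.8,-0.3,-0.3],"hand": 1},
    {"slide": [18,-306,176],"dr": [-44.8,-0.3,-0.3],"hand": 1},
    {"slide": [19.8,-332,206],"dr": [-44.8,-0.3,-0.3],"hand": 1},
    {"slide": [19.8,-345,235],"dr": [-44.8,-0.3,-0.3],"hand": 1},
    {"slide": [19.8,-337,251],"dr": [-44.8,-0.3,-0.3],"hand": 1},
    {"slide": [19.8,-333,255.5],"dr": [-44.8,-0.3,-0.3],"hand": 1},
    {"slide": [19.8,-333,255.5],"dr": [-44.8,-0.3,-0.3],"hand": 1}
  ]
}}

```text
clock: 14.4
position: [0.5099, 0.3078, 0.1875]
eef_rot: [0.0, 1.0, 0.001, -0.002]
force: [-0.1, -1.2, -0.1]
opening: 0.0856
```

Run:
```python
from h import *
p,R,o=cur(); print(p,R.as_matrix().round(3),o["clock"],o["opening"],o["force"],o["joint_positions"].round(2))
cv2.imwrite("pics/n_w.png",read_camera("wrist"))
```

```text
[0.50991948 0.30782149 0.18750744] [[ 1.     0.002 -0.004]
 [ 0.002 -1.    -0.001]
 [-0.004  0.001 -1.   ]] 14.4 0.0856286265051314 [-0.06682186 -1.21977767 -0.09410888] [0.41 0.22 1.48 0.   1.45 0.41]
```

View pics/n_w.png

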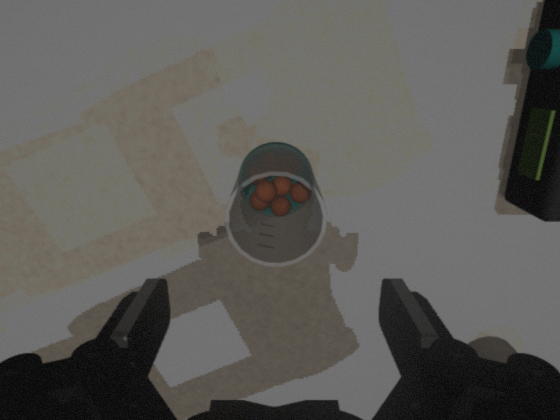

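Run:
```python
from h import *
m=camera_model("wrist");i=cv2.imread("pics/n_w.png");cv2.imwrite("pics/n_z.png",up(i,215,130,340,280,4))
f=[onz(m,*q,.1) for q in((277,172),(277,267),(227,219),(327,219))]
for a in f:print(a)
print((f[0]+f[1])/2,(f[2]+f[3])/2)
print("foot", onz(m,276,143,0))
```

```text
[0.5117405 0.3371948 0.1      ]
[0.51201085 0.27383599 0.1       ]
[0.48090298 0.30721968 0.1       ]
[0.54282302 0.30734801 0.1       ]
[0.51187567 0.30551539 0.1       ] [0.511863   0.30728385 0.1       ]
foot [0.51153759 0.33708205 0.        ]
```

View pics/n_z.png

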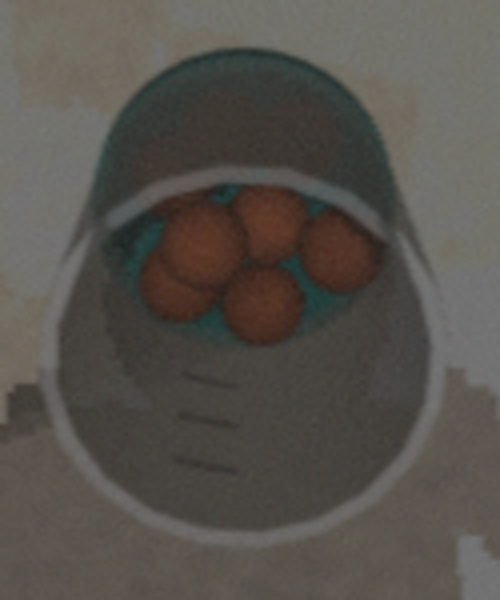

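Run:
```python
from h import *
print(delta([.512,.306,.065],tilt(0,0)))
```

```text
(array([  1.8,   0.6, 124. ]), array([0.02, 0.13, 0.06]))
```

Call:
{"method": "arm_command", "body": {
  "newtons": 60,
  "moves": [
    {"slide": [1.8,0.6,20],"dr": [0,0.1,0],"hand": 1},
    {"slide": [1.8,0.6,45],"dr": [0,0.1,0],"hand": 1},
    {"slide": [1.8,0.6,70],"dr": [0,0.1,0],"hand": 1},
    {"slide": [1.8,0.6,90],"dr": [0,0.1,0],"hand": 1},
    {"slide": [1.8,0.6,107],"dr": [0,0.1,0],"hand": 1},
    {"slide": [1.8,0.6,118],"dr": [0,0.1,0],"hand": 1},
    {"slide": [1.8,0.6,124],"dr": [0,0.1,0],"hand": 1},
    {"slide": [1.8,0.6,124],"dr": [0,0.1,0],"hand": 1},
    {"slide": [1.8,0.6,124],"dr": [0,0.1,0],"hand": 1}
  ]
}}

```text
clock: 15.2
position: [0.5126, 0.3057, 0.0661]
eef_rot: [-0.0, 1.0, 0.0, 0.0]
force: [0.4, -0.8, 0.3]
opening: 0.0854
```

Run:
```python
from h import *
p,R,o=cur(); print(p,o["clock"],o["opening"],o["force"])
cv2.imwrite("pics/o_w.png",read_camera("wrist"))
```

```text
[0.51264134 0.30571241 0.06612454] 15.2 0.08544127970825735 [ 0.42758516 -0.8187651   0.34435398]
```

View pics/o_w.png

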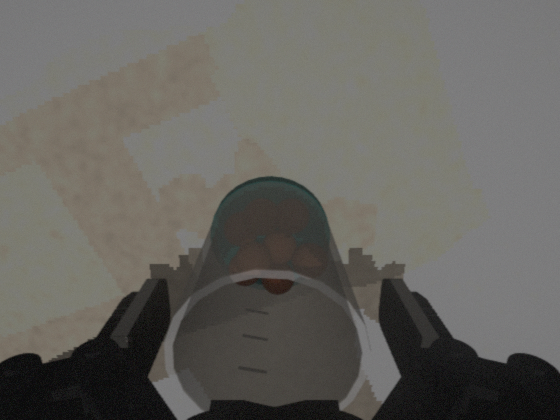

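The column rim is between the pads (columns 166 to 375). I'll grip it.

Call:
{"method": "arm_command", "body": {
  "newtons": 60,
  "moves": [
    {"slide": [-0.6,0,0],"dr": [0,0,0],"hand": 0},
    {"slide": [-0.6,0,0],"dr": [0,0,0],"hand": 0},
    {"slide": [-0.6,0,0],"dr": [0,0,0],"hand": 0},
    {"slide": [-0.6,0,0],"dr": [0,0,0],"hand": 0},
    {"slide": [-0.6,0,0],"dr": [0,0,0],"hand": 0},
    {"slide": [-0.6,0,0],"dr": [0,0,0],"hand": 0},
    {"slide": [-0.6,0,0],"dr": [0,0,0],"hand": 0},
    {"slide": [-0.6,0,0],"dr": [0,0,0],"hand": 0},
    {"slide": [-0.6,0,-2],"dr": [0,0,0],"hand": 0},
    {"slide": [-0.6,0,-6],"dr": [0,0,0],"hand": 0},
    {"slide": [-0.6,0,-6],"dr": [0,0,0],"hand": 0}
  ]
}}

```text
clock: 16.17
position: [0.5123, 0.3061, 0.0732]
eef_rot: [-0.0, 1.0, 0.0, 0.001]
force: [1.0, 0.4, -2.4]
opening: 0.0625
```

Run:
```python
from h import *
p,R,o=cur(); print(p,R.as_matrix().round(3),o["clock"],o["opening"],o["force"],o["moment"])
cv2.imwrite("pics/p_w.png",read_camera("wrist"))
print(delta([.456,-.2455,.35],tilt(0,0)))
```

```text
[0.51234325 0.30607586 0.07324432] [[ 1.     0.001  0.002]
 [ 0.001 -1.     0.001]
 [ 0.002 -0.001 -1.   ]] 16.1667 0.06249321332636583 [ 0.95502348  0.35341272 -2.36109626] [ 0.05213241 -0.04453059 -0.01286993]
(array([ -56.2,  551.3, -277.6]), array([-0.04, -0.09,  0.04]))
```

View pics/p_w.png

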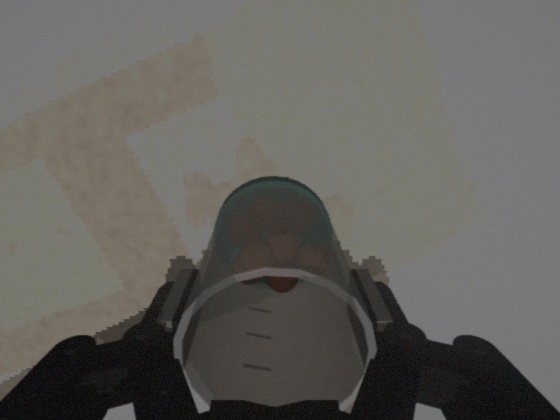

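Run:
```python
from h import *
S=cv2.imread("pics/a_scene.png");D=cv2.imread("pics/a_side.png")
cv2.imwrite("pics/q.png",np.hstack([cv2.resize(up(S,140,230,220,310,5),(400,400)),cv2.resize(up(D,330,120,410,200,5),(400,400))]))
```

```text
(no output)
```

View pics/q.png

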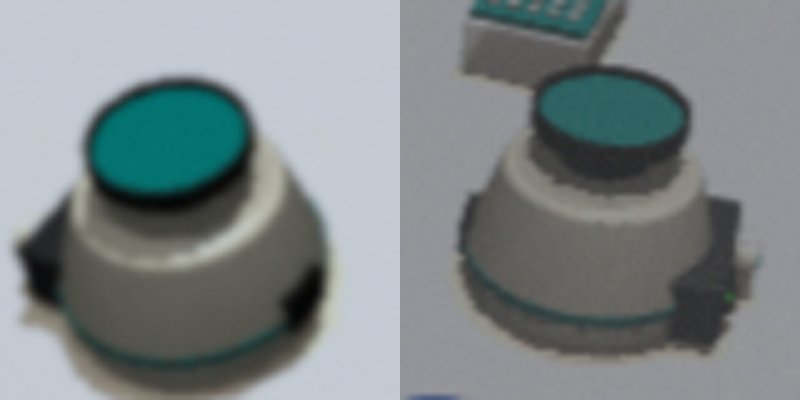

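Call:
{"method": "arm_command", "body": {
  "moves": [
    {"slide": [0,0,-20],"dr": [0,0,0],"hand": 0},
    {"slide": [0,0,-50],"dr": [0,0,0],"hand": 0},
    {"slide": [0,0,-85],"dr": [0,0,0],"hand": 0},
    {"slide": [0,0,-120],"dr": [0,0,0],"hand": 0},
    {"slide": [0,15,-150],"dr": [0,0,0],"hand": 0},
    {"slide": [-5,40,-170],"dr": [0,0,0],"hand": 0},
    {"slide": [-8,70,-175],"dr": [0,0,0],"hand": 0},
    {"slide": [-12,105,-175],"dr": [0,0,0],"hand": 0},
    {"slide": [-16,140,-175],"dr": [0,0,0],"hand": 0},
    {"slide": [-20,175,-175],"dr": [0,0,0],"hand": 0},
    {"slide": [-24,210,-175],"dr": [0,0,0],"hand": 0},
    {"slide": [-28,245,-175],"dr": [0,0,0],"hand": 0},
    {"slide": [-32,280,-175],"dr": [0,0,0],"hand": 0},
    {"slide": [-36,315,-175],"dr": [0,0,0],"hand": 0},
    {"slide": [-40,350,-175],"dr": [0,0,0],"hand": 0},
    {"slide": [-44,385,-175],"dr": [0,0,0],"hand": 0},
    {"slide": [-46,415,-175],"dr": [0,0,0],"hand": 0},
    {"slide": [-48,435,-175],"dr": [0,0,0],"hand": 0},
    {"slide": [-48,440,-175],"dr": [0,0,0],"hand": 0}
  ]
}}

```text
clock: 17.8
position: [0.4638, -0.1369, 0.2473]
eef_rot: [-0.0, 1.0, -0.001, 0.001]
force: [-0.2, 0.4, -2.1]
opening: 0.0626
```

Run:
```python
from h import *
p,R,o=cur();print(p);print(delta([.4564,-.2455,.215],tilt(0,0)))
```

```text
[ 0.46377754 -0.13693649  0.24731854]
(array([ -7.2, 108.6,  32.3]), array([-0.  , -0.06, -0.11]))
```

Call:
{"method": "arm_command", "body": {
  "moves": [
    {"slide": [-1.5,20,0],"dr": [0,0,-0.1],"hand": 0},
    {"slide": [-3,45,0],"dr": [0,0,-0.1],"hand": 0},
    {"slide": [-5,75,0],"dr": [0,0,-0.1],"hand": 0},
    {"slide": [-6.5,98,5],"dr": [0,0,-0.1],"hand": 0},
    {"slide": [-7.2,108.6,15],"dr": [0,0,-0.1],"hand": 0},
    {"slide": [-7.2,108.6,26],"dr": [0,0,-0.1],"hand": 0},
    {"slide": [-7.2,108.6,32],"dr": [0,0,-0.1],"hand": 0},
    {"slide": [-7.2,108.6,32],"dr": [0,0,-0.1],"hand": 0}
  ]
}}

```text
clock: 18.47
position: [0.456, -0.2441, 0.2134]
eef_rot: [-0.001, 1.0, 0.0, -0.0]
force: [-1.2, 0.2, -2.9]
opening: 0.0626
```

Run:
```python
from h import *
p,R,o=cur(); print(p,o["clock"],o["opening"],o["force"])
a=up(read_camera("side"),320,80,420,210,4);b=up(read_camera("scene"),130,180,230,310,4)
cv2.imwrite("pics/r.png",np.hstack([b,a])); print(a.shape)
P=np.array([p[0],p[1],p[2]-.066]);s=camera_model("scene");d=camera_model("side")
print((proj(s,P)[0]-[130,180])*4,(proj(d,P)[0]-[320,80])*4+[400,0])
```

```text
[ 0.45603454 -0.24411983  0.21343618] 18.4667 0.06264827975438383 [-1.21399917  0.18893373 -2.88160735]
(520, 400, 3)
[164.40566014 273.18455882] [613.59046027 206.76617307]
```

View pics/r.png

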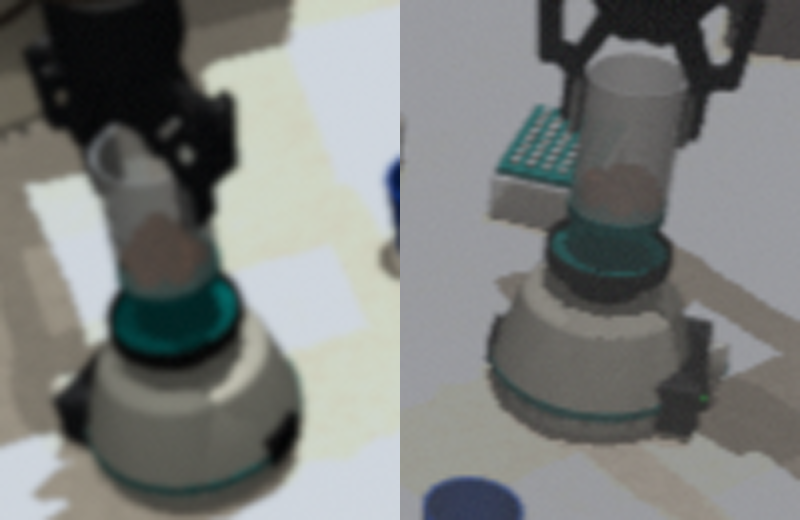

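Run:
```python
from h import *
p,R,o=cur();s=camera_model("scene");d=camera_model("side")
for h in (0,.1):
    P=np.array([p[0],p[1],p[2]-.066+h])
    print(((proj(s,P)[0]-[130,180])*4).round(0),((proj(d,P)[0]-[320,80])*4+[400,0]).round(0))
```

```text
[164. 272.] [613. 204.]
[138. 147.] [636.  63.]
```

Call:
{"method": "arm_command", "body": {
  "moves": [
    {"slide": [0.4,1.4,5],"dr": [0,0,0],"hand": 0},
    {"slide": [0.4,1.4,10],"dr": [0,0,0],"hand": 0},
    {"slide": [0.4,1.4,15],"dr": [0,0,0],"hand": 0},
    {"slide": [0.4,1.4,18],"dr": [0,0,0],"hand": 0},
    {"slide": [0.4,1.4,19],"dr": [0,0,0],"hand": 0},
    {"slide": [0.4,1.4,19],"dr": [0,0,0],"hand": 0}
  ]
}}

```text
clock: 19.07
position: [0.4569, -0.2457, 0.196]
eef_rot: [-0.0, 1.0, 0.0, 0.0]
force: [-1.1, 1.0, -2.3]
opening: 0.0624
```

Run:
```python
from h import *
p,R,o=cur(); print(p,o["clock"],o["opening"],o["force"],delta([.4564,-.2455,p[2]],tilt(0,0)))
a=up(read_camera("side"),345,100,405,165,8)[:,:400];b=up(read_camera("scene"),140,215,200,280,8)[:,:400]
cv2.imwrite("pics/s.png",np.hstack([b,a]))
```

```text
[ 0.45689804 -0.24572181  0.19597611] 19.0667 0.06239260745680668 [-1.05460053  1.01140636 -2.29998852] (array([-0.5, -0.2, -0. ]), array([-0.04, -0.03,  0.05]))
```

View pics/s.png

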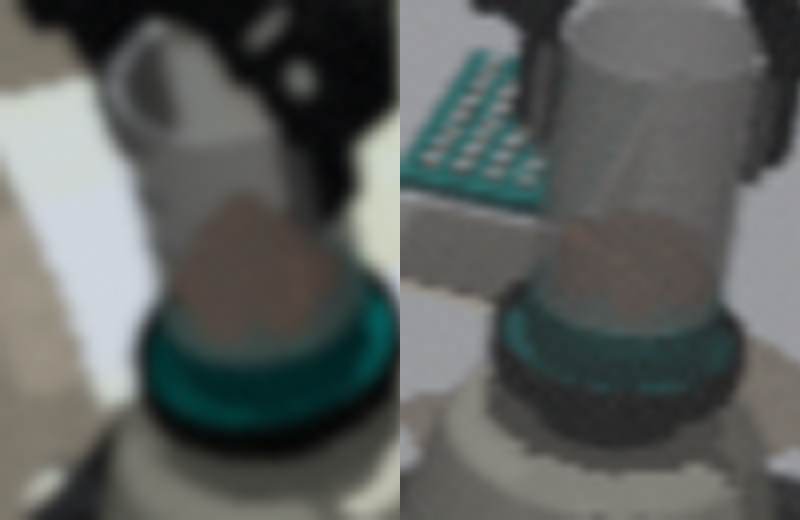

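The column is centred over the dish in both views. I'll lower in small steps and watch the force.

Call:
{"method": "arm_command", "body": {
  "moves": [
    {"slide": [-0.5,0,2],"dr": [0,0,0],"hand": 0},
    {"slide": [-0.5,0,4],"dr": [0,0,0],"hand": 0},
    {"slide": [-0.5,0,6],"dr": [0,0,0],"hand": 0},
    {"slide": [-0.5,0,7],"dr": [0,0,0],"hand": 0},
    {"slide": [-0.5,0,7],"dr": [0,0,0],"hand": 0}
  ]
}}

```text
clock: 19.58
position: [0.4564, -0.2458, 0.1891]
eef_rot: [-0.0, 1.0, 0.0, 0.0]
force: [-0.1, -0.4, -3.0]
opening: 0.0625
```

Call:
{"method": "arm_command", "body": {
  "moves": [
    {"slide": [0,0,1],"dr": [0,0,0],"hand": 0},
    {"slide": [0,0,2],"dr": [0,0,0],"hand": 0},
    {"slide": [0,0,2],"dr": [0,0,0],"hand": 0}
  ]
}}

```text
clock: 19.83
position: [0.4564, -0.2458, 0.1869]
eef_rot: [-0.0, 1.0, 0.0, 0.0]
force: [-0.2, 0.3, -3.3]
opening: 0.0622
```

Call:
{"method": "arm_command", "body": {
  "moves": [
    {"slide": [0,0,1],"dr": [0,0,0],"hand": 0},
    {"slide": [0,0,2],"dr": [0,0,0],"hand": 0},
    {"slide": [0,0,2],"dr": [0,0,0],"hand": 0}
  ]
}}

```text
clock: 20.08
position: [0.4563, -0.2457, 0.1847]
eef_rot: [-0.0, 1.0, 0.0, 0.0]
force: [0.0, -0.1, -1.5]
opening: 0.0623
```

Call:
{"method": "arm_command", "body": {
  "moves": [
    {"slide": [0,0,1],"dr": [0,0,0],"hand": 0},
    {"slide": [0,0,2],"dr": [0,0,0],"hand": 0},
    {"slide": [0,0,2],"dr": [0,0,0],"hand": 0}
  ]
}}

```text
clock: 20.33
position: [0.4564, -0.2458, 0.1828]
eef_rot: [-0.0, 1.0, 0.0, 0.0]
force: [-2.0, 0.9, 2.7]
opening: 0.0623
```

Call:
{"method": "arm_command", "body": {
  "moves": [
    {"slide": [0,0,1],"dr": [0,0,0],"hand": 0},
    {"slide": [0,0,1],"dr": [0,0,0],"hand": 0}
  ]
}}

```text
clock: 20.5
position: [0.4564, -0.2458, 0.182]
eef_rot: [-0.0, 1.0, 0.0, 0.0]
force: [-1.7, 0.7, 4.7]
opening: 0.0625
```

Run:
```python
from h import *
a=up(read_camera("side"),345,100,405,165,8)[:,:400];b=up(read_camera("scene"),140,215,200,280,8)[:,:400]
cv2.imwrite("pics/t.png",np.hstack([b,a]))
```

```text
(no output)
```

View pics/t.png

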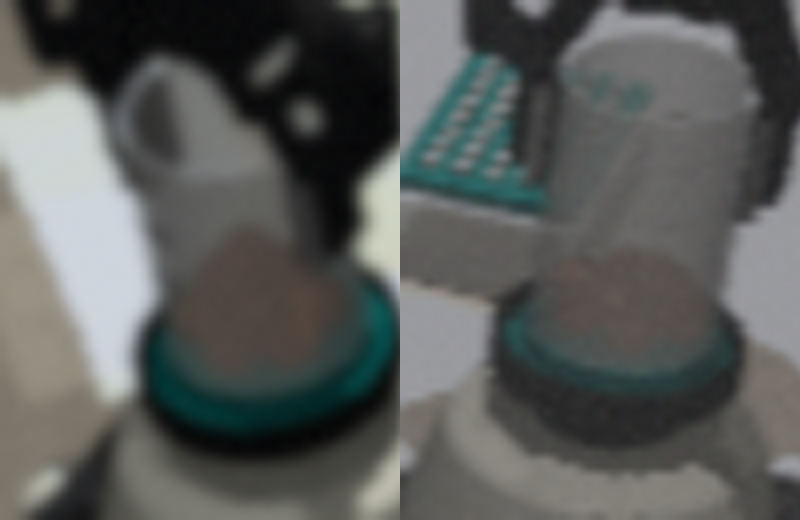

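Call:
{"method": "arm_command", "body": {
  "moves": [
    {"slide": [0,0,1],"dr": [0,0,0],"hand": 0},
    {"slide": [0,0,2],"dr": [0,0,0],"hand": 0},
    {"slide": [0,0,2],"dr": [0,0,0],"hand": 0}
  ]
}}

```text
clock: 20.85
position: [0.4564, -0.2458, 0.1801]
eef_rot: [-0.0, 1.0, 0.0, 0.0]
force: [-2.9, 1.8, 7.0]
opening: 0.0627
```

The column foot sits inside the rim, with a teal ring visible all round. I'll press further.

Call:
{"method": "arm_command", "body": {
  "moves": [
    {"slide": [0,0,1],"dr": [0,0,0],"hand": 0},
    {"slide": [0,0,2],"dr": [0,0,0],"hand": 0},
    {"slide": [0,0,2],"dr": [0,0,0],"hand": 0}
  ]
}}

```text
clock: 21.1
position: [0.4564, -0.2458, 0.1782]
eef_rot: [-0.0, 1.0, 0.0, 0.0]
force: [-4.3, 2.0, 8.2]
opening: 0.063
```

Call:
{"method": "arm_command", "body": {
  "moves": [
    {"slide": [0,0,0.7],"dr": [0,0,0],"hand": 0},
    {"slide": [0,0,0.7],"dr": [0,0,0],"hand": 0}
  ]
}}

```text
clock: 21.27
position: [0.4564, -0.2458, 0.1778]
eef_rot: [-0.0, 1.0, 0.0, 0.001]
force: [-4.4, 1.4, 8.8]
opening: 0.0623
```

Call:
{"method": "arm_command", "body": {
  "moves": [
    {"slide": [0,0,0.7],"dr": [0,0,0],"hand": 0},
    {"slide": [0,0,0.7],"dr": [0,0,0],"hand": 0}
  ]
}}

```text
clock: 21.43
position: [0.4564, -0.2459, 0.1775]
eef_rot: [0.0, 1.0, 0.0, 0.001]
force: [-4.3, 2.9, 9.7]
opening: 0.0629
```

Call:
{"method": "arm_command", "body": {
  "moves": [
    {"slide": [0,0,0.7],"dr": [0,0,0],"hand": 0},
    {"slide": [0,0,0.7],"dr": [0,0,0],"hand": 0}
  ]
}}

```text
clock: 21.6
position: [0.4563, -0.2458, 0.1771]
eef_rot: [0.0, 1.0, 0.0, 0.001]
force: [-4.0, 1.9, 9.3]
opening: 0.0625
```

Call:
{"method": "arm_command", "body": {
  "moves": [
    {"slide": [0,0,1.2],"dr": [0,0,0],"hand": 0},
    {"slide": [0,0,1.2],"dr": [0,0,0],"hand": 0},
    {"slide": [0,0,1.2],"dr": [0,0,0],"hand": 0}
  ]
}}

```text
clock: 21.85
position: [0.4563, -0.2459, 0.1768]
eef_rot: [0.0, 1.0, 0.0, 0.001]
force: [-6.7, 3.4, 15.8]
opening: 0.0624
```

Run:
```python
from h import *
a=up(read_camera("side"),345,100,405,165,8)[:,:400];b=up(read_camera("scene"),140,215,200,280,8)[:,:400]
cv2.imwrite("pics/v.png",np.hstack([b,a]));print(cur()[2])
```

```text
{'clock': 21.95, 'joint_positions': array([-6.43187760e-01,  6.68483703e-02,  1.67570120e+00,  5.04768667e-04,
        1.39685934e+00, -6.44245828e-01]), 'joint_vel': array([ 0.00070388,  0.00156312,  0.00092378, -0.00059814,  0.00023872,
        0.00083117]), 'tau': array([ 1.01653263e-01, -5.34140003e+01, -5.12307608e+01,  3.36922361e-01,
       -2.44030371e+00,  1.60462945e-02]), 'position': array([ 0.45634152, -0.24586551,  0.1768072 ]), 'eef_rot': array([4.56446028e-04, 9.99999255e-01, 4.85627211e-04, 1.02257496e-03]), 'force': array([-7.98218234,  3.60541252, 14.35043754]), 'moment': array([0.6432361 , 1.11143871, 0.01551321]), 'opening': 0.06272572835911258}
```

View pics/v.png

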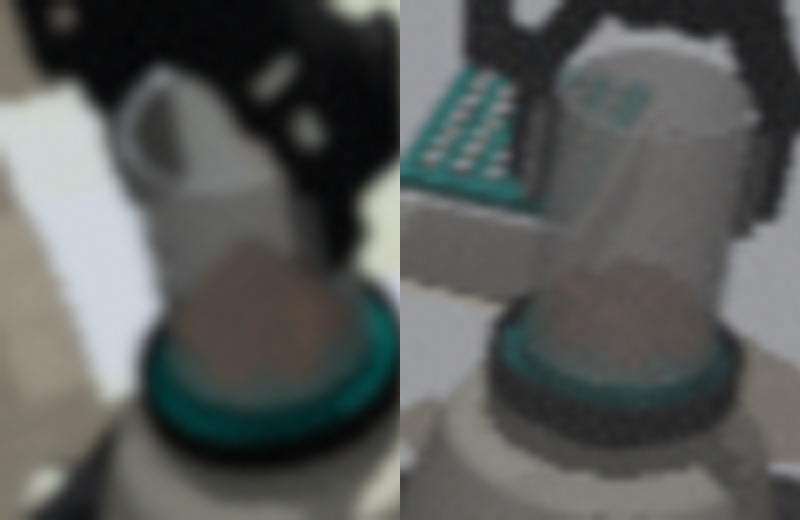

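The force jumped from 9 to 15 N with almost no further travel, so the platform is on its stop. I'll ease the sideways push a little and hold.

Call:
{"method": "arm_command", "body": {
  "moves": [
    {"slide": [-0.6,-0.3,1.2],"dr": [0,0,0],"hand": 0},
    {"slide": [-0.6,-0.3,1.2],"dr": [0,0,0],"hand": 0},
    {"slide": [-0.6,-0.3,1.2],"dr": [0,0,0],"hand": 0}
  ]
}}

```text
clock: 22.2
position: [0.4561, -0.2458, 0.1767]
eef_rot: [0.001, 1.0, 0.0, 0.002]
force: [-3.2, 3.0, 15.1]
opening: 0.0624
```

Run:
```python
from h import *
p,R,o=cur();print(p,o["force"],o["moment"])
i=read_camera("wrist");cv2.imwrite("pics/x_w.png",i);D=read_camera("side");S=read_camera("scene")
cv2.imwrite("pics/x_d.png",D);cv2.imwrite("pics/x_s.png",S)
p,R,o=cur();print(p,o["force"],o["clock"])
```

```text
[ 0.45611625 -0.24580519  0.17672831] [-3.22663368  3.01980466 15.06821246] [ 0.48165008  0.39887535 -0.00170732]
[ 0.45613859 -0.24578308  0.17675013] [-4.2589807   3.160076   15.63525864] 22.35
```

View pics/x_w.png

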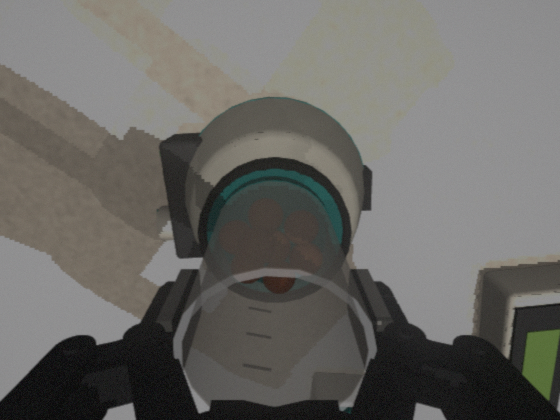

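View pics/x_d.png

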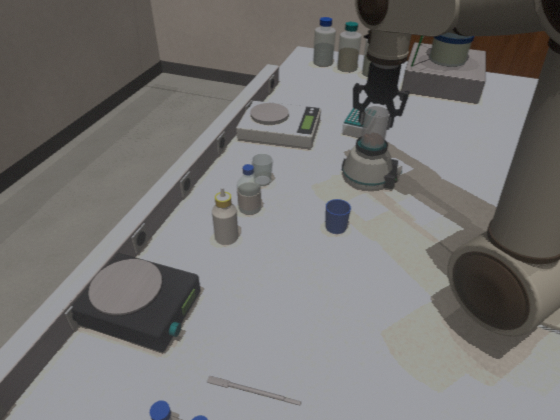

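View pics/x_s.png

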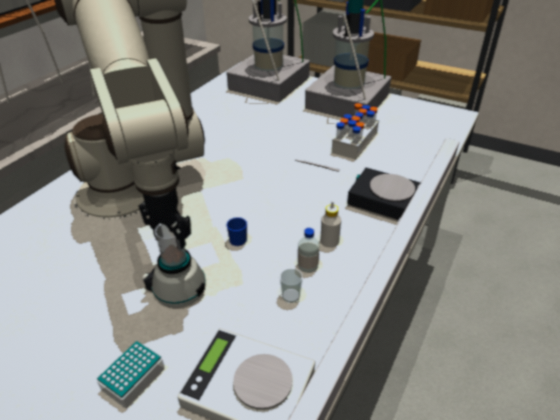

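Run:
```python
from cell import *
print(job_done()); o=get_obs();print(o["clock"],o["force"],o["position"])
```

```text
the job is handed in; nothing more can be done
None
the job is handed in; nothing more can be done
```

The job is handed in. The filled column is seated inside the mixer platform's rim and held down on its stop, still in the grip, at about 22.4 s on the clock.

- **Pour:** I poured the cup into the column where it stood. The wrist camera then showed the cup empty, and no balls were visible on the bench. I never saw all eight balls separately inside the column. The evidence is the empty cup, the clear bench and a lifted weight of about 2.4 N, which matches a filled column.
- **Cup:** It stands upright, within a few millimetres of where it started. The force rose to about 18 N for a moment as it touched the bench, and I eased off before releasing it.
- **Column:** Just before I pressed it down, both views showed the platform's teal floor in a ring around the column's foot, so it is inside the rim. It looked unchanged in the grip and upright in the last wrist view.
- **Platform:** The tool went down about 6 to 7 mm after first contact. The upward force then jumped from about 9 to 15 N with under 0.5 mm more travel, which is the stop. The last reading was about 15.6 N, so roughly 18 N on the platform with the column's weight, well under 40 N.
- **Sideways push:** About 5 N of sideways force remained after I eased it once.
- **Other objects:** The bottles, beaker and spatula look unmoved in the last scene and side pictures.

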